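Spice jars into the travel rack

ROBOT

A 6-joint arm with a two-finger parallel gripper is mounted at the origin on a cart in front of the work surface, level with it; the furniture and walls round the work are solid. World frame = base frame: x ahead of the robot, y to its left, z up, the work surface at z = 0. Lengths are in mm, angles in rad, forces in N, time in s.
With the tool pointing down it reaches from about 300 to 775 mm from the base axis. Payload 14.6 kg.
Tool frame: the origin (TCP) lies between the finger pads; the fingertips stand manip.finger_overhang ahead of it and the grasp point (between the pads) lies 2 mm behind it (manip.finger_overhang is the distance from the TCP to the fingertips, in mm); z points along the fingers, y is the direction in which the jaws open and shut (so a half turn about z gives the same grasp; the last joint's range is limited). The gripper opens to 94 mm and grips with 3 to 60 N. Pads are 16 mm wide; open, the fingers measure 119 mm over their backs; the gripper's body (75 mm by 177 mm) begins 78 mm behind the grasp point.
Start: joints at [1.259, 0.3, 1.521, -0, 1.321, -0.067], TCP at [133.297, 533.593, 222.446] pointing down, gripper open.
Joint ranges: [-3.03, 3.03], [-0.79, 2.21], [0.23, 2.52], [-1.04, 4.18], [0, 3.07], [-2.55, 2.55]. Speed limits (rad/s): [2.22, 2.22, 2.57, 3.14, 3.14, 3.14].

INTERFACE

Orientations are given as [roll, pitch, yaw] about the fixed x, y, z axes, in that order (R = Rz(yaw) Ry(pitch) Rx(roll)).
In Python, from cell import manip gives the robot as it stands.
- The arm moves only by the tool drive_tool, never from a script. Its argument "steps" is a list of rows, each an object with "delta_pos": the shift along the world's x, y, z in mm, a list of three; "yaw": the turn about the world's z in rad; "hand": the finger opening in mm, from 0 to 94. A call has 1 to 5 rows; each row shifts and turns the commanded pose from where the row before left it; what a row does not reach is not made up. A row lasts 1/12 s, in which the tool goes at most 41.7 mm and 7.16 degrees, less where a joint would pass 70% of its speed; a pose out of reach is approached as far as the arm can. A call is refused whole if a number of a shift passes 41.7 or a number of a turn 0.125, either way. A call with a gripper value outside its range is refused whole. The fingers move at their own pace and stop on an object; "squeeze" is the grip in N (left out, the last holds). Time passes only in rows, so rows that do not move let the fingers close. It gives the time, the measured TCP pose, the force and the opening at its end, in the units of the state.
- manip.read_state(): the state, without advancing time (a new reading comes with each control period).
- manip.camera(name): name is "scene" or "top" or "wrist"; returns a dict with "frame" (400x640x3 uint8, red, green, blue), "range_z" (400x640 float32, mm along the optical axis (not along the pixel's ray), 0 where there is no reading), "intrinsics" (3x3 intrinsics, pixels), "position" and "attitude" of the camera in the world. Camera axes: x right, y down, z forward; pixel columns grow to the right and rows downward; lengths in mm; the calibration is good to about 2 mm. A picture is of the moment at which its call begins.
- manip.sign_off(): hands the job in, once; it reports no verdict.
The state is a dict: "clock": time; "joints": joint angles; "qd": joint speeds; "effort": joint torques, N m; "eef_pos": TCP position; "eef_rot": TCP orientation; "wrist_force": force on the tool from outside, world axes, zero at the start; "moment": the same for the moment, N m; "finger_gap": finger opening in mm.
Only numpy, scipy, OpenCV 4.12 (cv2) and the standard library are available. Lean on these libraries where they do the work, as an engineer would, in place of code of your own. Each camera call takes 0.05 s, during which the arm holds its last target.

TASK

Snap the two loose spice jars upright into the two empty spring clips of the spice rack, going in from the front, until each is fully home and stands on the ledge. Then pinch the two buttons of the lock handle together and slide the bar across until its catch springs out again at the other end, so that its pegs stand in front of all three jars. Leave the jar that is already clipped in its place, and do not disturb the tin and the ramekin.

Things in the scene. Friction and masses are not known exactly. Their poses are not given: they have to be found in the camera images.
- rack_origin (a point): Fixed spice rack: steel ledge 10 mm high, a wooden backboard (66 mm high, face 22 mm behind this point) with three spring clips 72 mm apart. Point on the ledge's top, on the clips' centre line. +x points to the backboard, away from the open front; +y along the row to the left clip; z up. Ledge spans x -0.056..0.050, y -0.180..0.145. Nothing but jars stands above 67 mm over the worktop.
- clip_left (a point): The left (+y) clip: centre of a jar (half-way up) that stands fully home in it. Same axes as rack_origin. It holds jar_c from the start.
- clip_middle (a point): The middle clip, empty: centre of a jar (half-way up) standing fully home in it; rack's axes. Two sprung steel arms, 40 to 64 mm above the worktop, reach to -x, lips 15 mm in front of this point, mouth 27 mm. An upright jar pushed level along +x, standing on or a few mm above the ledge, spreads the arms (about 10 N) and snaps home against two ribs. Lips bar it from above. Any jar fits any clip.
- clip_right (a point): The right (-y) clip: centre of a jar (half-way up) that stands fully home in it. Same axes as rack_origin. Empty at the start, made like the middle clip.
- jar_a_centre (a point): Spice jar with black cap, a plain upright cylinder 105 mm tall (41 mm across, the cap too). The point is at its centre, half-way up (52.5 mm above its underside); z up. 0.11 kg. Loose on the worktop. At the rack grip it at the cap, 88 to 105 mm above its underside, so that the fingertips stay above the clips and backboard.
- jar_b_centre (a point): Spice jar with black cap, a plain upright cylinder 105 mm tall (42 mm across, cap 44 mm). The point is at its centre, half-way up (52.5 mm above its underside); z up. 0.11 kg. Loose on the worktop. Grip it at the cap like jar_a.
- jar_c_centre (a point): Spice jar with black cap, a plain upright cylinder 105 mm tall (41 mm across, the cap too). The point is at its centre, half-way up (52.5 mm above its underside); z up. 0.11 kg. Already snapped into the left clip; it stays there.
- lock_bar (a joint): Travel of the lock bar, which slides along the rack's +y in a groove of the ledge 30 mm in front of the clips' centre line: 0 = open (its three pegs, 8 mm thick, 22 mm above the ledge, stand between the clips), 0.036 = locked (a peg in front of each jar). A catch holds it at both ends; it slides (about 2 N) only while both buttons of its handle are pressed in.
- lock_handle (a point): Centre between the two buttons on the black handle of the lock bar, 50 mm above the worktop, near the rack's -y end; rack's axes. Handle 26 mm along x, 20 mm along y, top 65 mm above the worktop. The buttons (16 mm wide, 26 mm high) stand on its -x and +x sides: 40 mm over both when out, 30 mm pressed in. The fixed strips beside its foot are 24 mm high.
- button_front (a joint): Press of the button on the handle's -x side: 0 = out, 0.005 = fully in. Frees its side of the catch from 0.003 on; about 5 N; springs out again when the bar is at an end.
- button_back (a joint): The same for the button on the handle's +x side.
- tin_centre (a point): Bystander: food tin 58 mm across, 72 mm tall; the point is half-way up.
- ramekin_centre (a point): Bystander: small round dish 68 mm across, 38 mm tall; the point is half-way up.
- can_opener_post (a point): Bystander, fixed: bench can opener, a 25 mm thick steel post 0.38 m high with a head 50 mm wide and a crank, near the worktop's front right corner; the point is half-way up its post. Steer the arm clear of it.
There are look-alikes about, which are no part of the job. What is shaped like the part that bears jar_a_centre but blue or pink is not meant.

How it is judged:
By the outcome, as a careful person would: the job done as asked, in the order asked, and still so for the second after the job is handed in, with the robot touching nothing.
It also fails if it takes over 67 s, if anything falls off the work surface, if the arm or the gripper's body presses on something with over 40 N, if the wrist force passes 120 N, or if a joint passes its speed limit or range.

## Working session

There is one attempt and no reset: what is moved stays moved. The work goes in short steps, Python scripts to look and compute and a tool call to move; the robot and the scene stay as the last step left them, time stands still between calls to the robot, and variables do not carry over. Pictures are saved under pics/ and viewed, and the job is handed in when it is done.

Besides the shell and the picture viewer there is one more tool, called after "Call:" as name(argument=value, ...), one argument or row to a line, values as JSON. drive_tool: Moves the arm, as the interface text tells. Its arguments: {"type":"object","properties":{"steps":{"type":"array"},"squeeze":{"type":"number"}},"required":["steps"]}

```bash
ls; mkdir -p pics; cat > h.py <<'E'
import numpy as np,cv2
from cell import manip
def grab(n,tag):
    c=manip.camera(n); cv2.imwrite(f'pics/{tag}.png',cv2.cvtColor(c['frame'],cv2.COLOR_RGB2BGR)); np.savez(f'pics/{tag}.npz',**{k:np.array(v) for k,v in c.items()}); return c
E
python3 - <<'E'
from h import *
print(manip.read_state(), manip.finger_overhang)
for n in('scene','top'):
    c=grab(n,n+'0'); print(n,c['intrinsics'],c['position'],c['attitude'])
E
```

```text
pics
{'clock': 0.0, 'joints': array([ 1.25936278e+00,  3.00472053e-01,  1.52158014e+00,  1.16364435e-05,
        1.32068753e+00, -6.65955373e-02]), 'qd': array([-0.00091584, -0.0006291 , -0.00027726,  0.00211469, -0.00011634,
       -0.00032567]), 'effort': array([ 3.82828721e-04, -5.31811309e+01, -3.52726436e+01,  7.08091585e-02,
        2.45242351e-02, -7.36947868e-05]), 'eef_pos': array([133.24358912, 533.36896072, 221.88619203]), 'eef_rot': array([-3.14044888e+00, -8.75792719e-05,  2.89675171e+00]), 'wrist_force': array([-0.56205297, -0.84932423, -0.41802859]), 'moment': array([-0.09278646, -0.00298495,  0.00572925]), 'finger_gap': 94.1756801788448} 17.0
scene [[441.28203648   0.         318.69209848]
 [  0.         441.28203648 195.61168547]
 [  0.           0.           1.        ]] [-433.65863181 -558.07410448  920.78512825] [-2.21846576  0.01425834 -1.06855502]
top [[470.83560495   0.         315.16310353]
 [  0.         470.83560495 201.46854445]
 [  0.           0.           1.        ]] [ 367.91042098  -43.81012124 1330.12867055] [-3.03291106 -0.02520258 -1.57520843]
```

View pics/scene0.png

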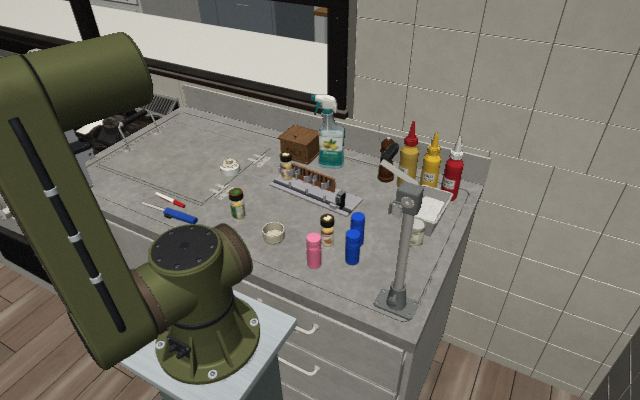

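View pics/top0.png

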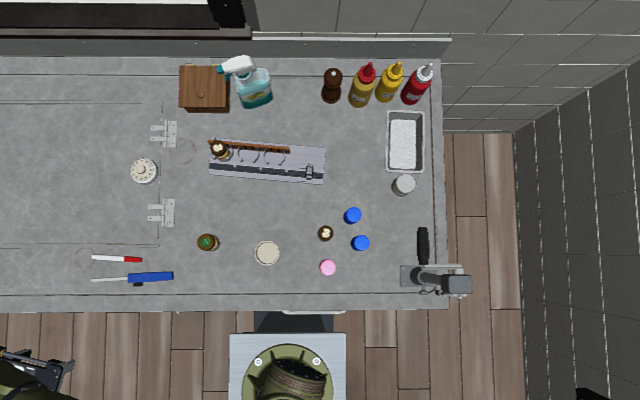

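```bash
cat >> h.py <<'E'
def load(tag): return dict(np.load(f'pics/{tag}.npz'))
def Rm(a):
    from scipy.spatial.transform import Rotation as R
    return R.from_euler('xyz',a).as_matrix()
def cloud(c):
    K=c['intrinsics'];z=c['range_z'].astype(float);v,u=np.mgrid[:400,:640]
    P=np.stack([(u-K[0,2])/K[0,0]*z,(v-K[1,2])/K[1,1]*z,z],-1)@Rm(c['attitude']).T+c['position']
    P[z<=0]=np.nan; return P
def onplane(c,u,v,h):
    K=c['intrinsics'];d=Rm(c['attitude'])@np.array([(u-K[0,2])/K[0,0],(v-K[1,2])/K[1,1],1]);p=c['position']
    return p+d*(h-p[2])/d[2]
def proj(c,P):
    p=(np.asarray(P)-c['position'])@Rm(c['attitude']);K=c['intrinsics']
    return np.array([K[0,0]*p[0]/p[2]+K[0,2],K[1,1]*p[1]/p[2]+K[1,2]])
E
python3 - <<'E'
from h import *
c=load('top0');P=cloud(c)
im=cv2.cvtColor(c['frame'],cv2.COLOR_RGB2BGR)
cv2.imwrite('pics/z1.png',cv2.resize(im[120:200,190:340],None,fx=5,fy=5,interpolation=cv2.INTER_CUBIC))
cv2.imwrite('pics/z2.png',cv2.resize(im[195:295,180:380],None,fx=4,fy=4,interpolation=cv2.INTER_CUBIC))
Z=P[...,2]
print('table',np.nanmedian(Z[240:290,260:320]), P[270,200],P[200,300])
# cap tops at z~105
sub=np.zeros(Z.shape,bool); sub[120:300,180:400]=1
for lo,hi in((92,118),(60,90),(30,50)):
    n,l,s,ce=cv2.connectedComponentsWithStats((sub&(Z>lo)&(Z<hi)).astype(np.uint8))
    for i in range(1,n):
        if s[i,4]>25:
            m=l==i; print(lo,s[i],ce[i].round(1),np.nanmean(P[m],0).round(1),(np.nanmin(P[m],0)).round(0),np.nanmax(P[m],0).round(0),c['frame'][m].mean(0).round())
E
```

```text
table 1.6948279915475268 [321.66760713 243.70278048  -2.005336  ] [517.07345984 -34.90914661   1.20383728]
92 [211 140  16  17 176] [218.5 148.1] [641.6 177.5 113.1] [624. 158.  94.] [663. 197. 118.] [101.  91.  71.]
92 [346 207  16  15 189] [353.6 214.1] [ 468.  -175.7  105.8] [ 449. -195.   92.] [ 487. -156.  114.] [ 50. 108. 228.]
92 [318 225  16  16 191] [325.6 232.9] [ 419.3 -102.   105.8] [ 401. -121.   95.] [440. -82. 111.] [113. 102.  82.]
92 [197 234  19  17 240] [206.  241.8] [397.4 206.8 105.6] [376. 186.  92.] [418. 230. 113.] [72. 73. 35.]
92 [354 235  16  16 194] [361.5 242.2] [ 394.6 -195.2  105.4] [ 375. -215.   96.] [ 413. -176.  114.] [ 54. 113. 228.]
92 [321 260  15  16 191] [327.8 267.2] [ 330.8 -107.2  106. ] [ 311. -126.   95.] [349. -89. 113.] [230. 177. 216.]
60 [386 120  14  53 176] [388.2 148.8] [ 650.9 -277.3   67. ] [ 586. -306.   61.] [ 733. -270.   74.] [156. 158. 158.]
60 [213 141  77  22 354] [250.5 148.5] [651.1  99.   67.2] [614.  -5.  60.] [673. 201.  90.] [109.  83.  64.]
60 [306 164   8  15  95] [309.1 170.8] [589.6 -60.2  65.8] [570. -71.  60.] [609. -52.  73.] [101. 107. 112.]
60 [395 176   5  16  51] [397.7 183.1] [ 555.4 -300.9   69. ] [ 534. -306.   60.] [ 576. -295.   75.] [151. 152. 151.]
60 [209 236   9  15  33] [214.6 243.6] [393.2 190.4  73.8] [376. 186.  61.] [414. 202.  89.] [115. 105.  76.]
30 [389 120  11  49 481] [394.5 144.2] [ 670.7 -301.1   36.9] [ 603. -316.   30.] [ 741. -285.   43.] [196. 199. 201.]
30 [255 241  25  25 124] [266.6 252.9] [368.1  55.8  38.4] [336.  22.  30.] [401.  88.  44.] [167. 165. 153.]
```

```bash
python3 - <<'E'
from h import *
c=load('scene0')
im=cv2.cvtColor(c['frame'],cv2.COLOR_RGB2BGR)
cv2.imwrite('pics/z3.png',cv2.resize(im[140:275,215:385],None,fx=4.4,fy=4.4,interpolation=cv2.INTER_CUBIC))
E
```

```text
(no output)
```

View pics/z1.png

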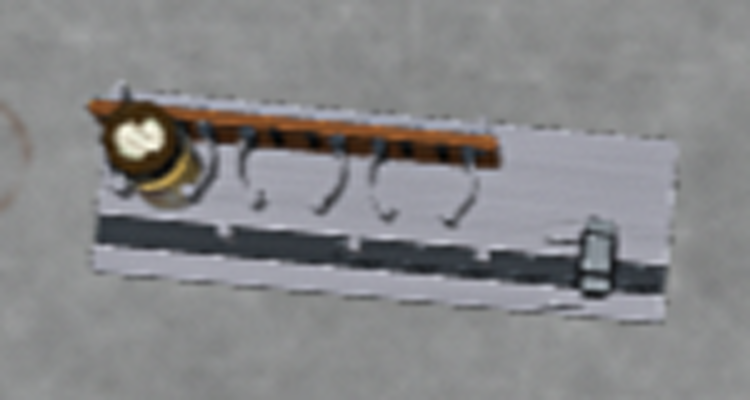

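View pics/z2.png

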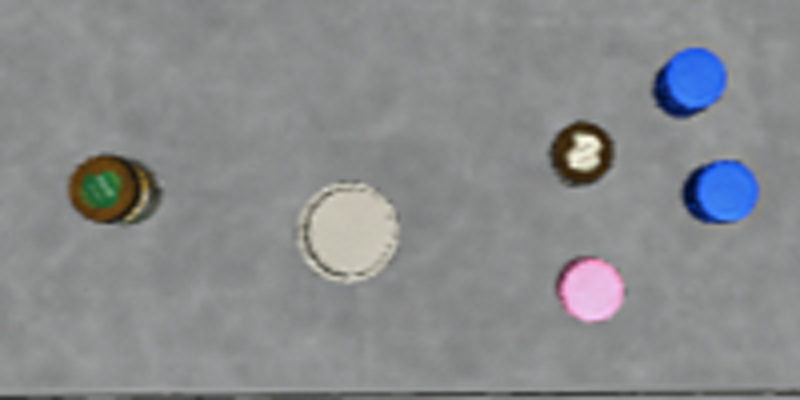

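View pics/z3.png

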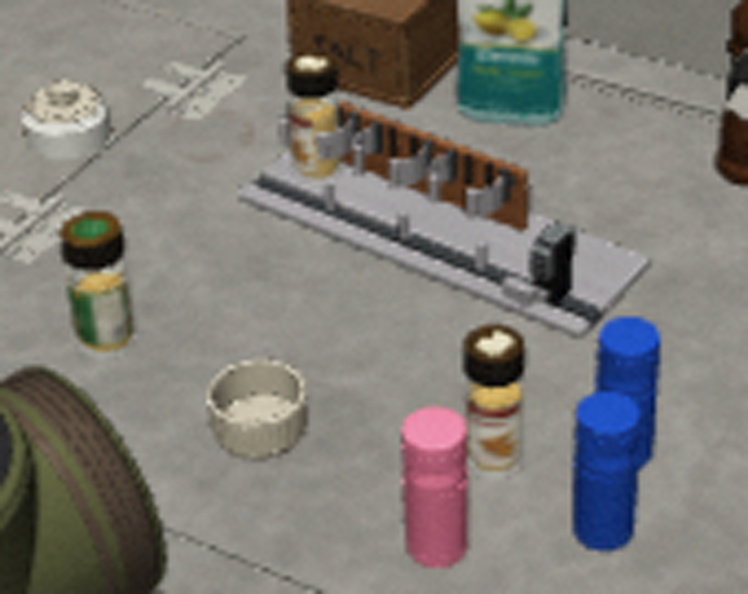

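```bash
python3 - <<'E'
from h import *
c=load('top0');f=c['frame'].astype(int)
print('ledge',f[144,300],f[166,240],'tab',f[150,340],f[190,260],'cap',f[226,326])
# jar caps: dark or brownish circle at z=105; use depth mask -> minEnclosing via color diff from table
P=cloud(c);Z=P[...,2]
for nm,(u,v) in dict(a=(326,233),b=(206,242),cc=(218,148),pink=(328,267),bl1=(353.5,214),bl2=(361.5,242)).items():
    s=np.zeros(Z.shape,np.uint8); y,x=int(v),int(u); s[y-13:y+14,x-13:x+14]=1
    m=(s>0)&(Z>97)&(Z<125)
    cn=max(cv2.findContours(m.astype(np.uint8),0,1)[0],key=cv2.contourArea); el=cv2.fitEllipse(cn)
    h=115 if nm=='cc' else 105
    print(nm,el[0],el[1],onplane(c,*el[0],h).round(1), 'zmed',np.median(Z[m]))
# ledge
hsv=f; m=((f[...,2]-f[...,0]>5)&(f.sum(-1)>420)).astype(np.uint8); m[:, :200]=0;m[:,340:]=0;m[:115]=0;m[200:]=0
m=cv2.morphologyEx(m,cv2.MORPH_OPEN,np.ones((2,2)))
cv2.imwrite('pics/m.png',cv2.resize(m[110:200,190:345]*255,None,fx=5,fy=5,interpolation=0))
E
```

```text
ledge [134 135 136] [53 57 63] tab [136 137 136] [141 141 142] cap [59 40 16]
a (325.57073974609375, 232.7854461669922) (14.595787048339844, 14.750629425048828) [ 419.5 -102.   105. ] zmed 105.98213563756849
b (205.74476623535156, 241.83316040039062) (16.0792293548584, 16.76218605041504) [397.2 207.5 105. ] zmed 106.15185725229583
cc (218.45602416992188, 147.78956604003906) (14.819533348083496, 16.202539443969727) [642.1 177.4 115. ] zmed 115.66528435295311
pink (327.8769836425781, 267.176025390625) (14.382596015930176, 14.98445987701416) [ 330.9 -107.4  105. ] zmed 106.10036047648862
bl1 (353.7289123535156, 214.08297729492188) (14.384876251220703, 14.751927375793457) [ 468.1 -176.1  105. ] zmed 105.99987200415421
bl2 (361.60968017578125, 242.2667694091797) (14.568720817565918, 14.871867179870605) [ 394.6 -195.6  105. ] zmed 105.68417734091645
```

View pics/m.png

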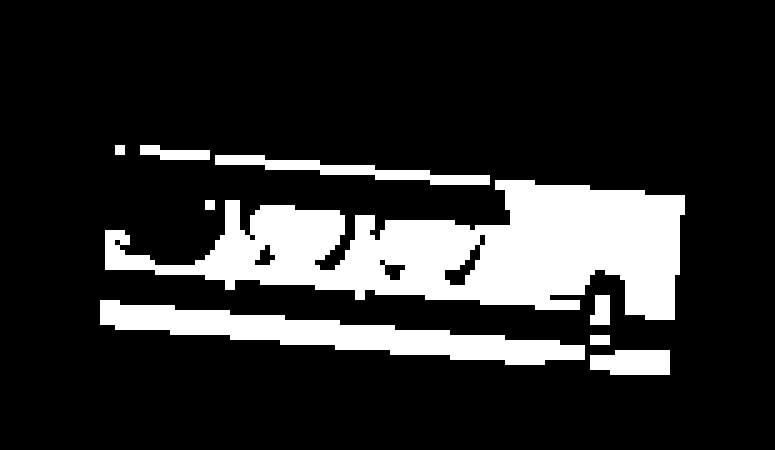

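```bash
python3 - <<'E'
from h import *
c=load('top0');f=c['frame'].astype(int)
m=((f[...,2]-f[...,0]>5)&(f.sum(-1)>420)).astype(np.uint8); m[:, :200]=0;m[:,340:]=0;m[:115]=0;m[200:]=0
m=cv2.morphologyEx(m,cv2.MORPH_OPEN,np.ones((2,2)))
v,u=np.nonzero(m)
pts=np.array([onplane(c,a,b,10)[:2] for a,b in zip(u,v)],np.float32)
r=cv2.minAreaRect(pts);print(r); B=cv2.boxPoints(r);print(B)
# edges line fits: front edge bottom & back edge top
bot=np.array([onplane(c,x,np.nonzero(m[:,x])[0].max()+.5,10)[:2] for x in range(215,322)])
top=np.array([onplane(c,x,np.nonzero(m[:,x])[0].min()-.5,10)[:2] for x in range(222,324)])
for t in(bot,top): print(np.polyfit(t[:,1],t[:,0],1))
E
```

```text
((626.1478271484375, 55.868011474609375), (324.0841064453125, 105.46805572509766), 84.71239471435547)
[[ 558.70514 -100.62479]
 [ 663.7244  -110.34421]
 [ 693.5905   212.36081]
 [ 588.5712   222.08023]]
[8.07706316e-02 5.69460694e+02]
[8.97634014e-02 6.73282093e+02]
```

Call:
drive_tool(
  steps=[
    {"delta_pos": [25, -31, 0], "yaw": 0.05, "hand": 94},
    {"delta_pos": [25, -31, 0], "yaw": 0.05, "hand": 94},
    {"delta_pos": [25, -31, 0], "yaw": 0.05, "hand": 94},
    {"delta_pos": [25, -31, 0], "yaw": 0, "hand": 94},
    {"delta_pos": [25, -31, 0], "yaw": 0, "hand": 94},
  ],
  squeeze=40,
)

```text
clock: 0.52
eef_pos: [258.9, 376.9, 222.2]
eef_rot: [-3.141, -0.0, 3.048]
wrist_force: [0.3, 0.4, 0.1]
finger_gap: 94.1
```

Call:
drive_tool(
  steps=[
    {"delta_pos": [25, -31, 0], "yaw": 0, "hand": 94},
    {"delta_pos": [25, -31, 0], "yaw": 0, "hand": 94},
    {"delta_pos": [25, -31, 0], "yaw": 0, "hand": 94},
    {"delta_pos": [25, -31, 0], "yaw": 0, "hand": 94},
    {"delta_pos": [20, -26, 0], "yaw": 0, "hand": 94},
  ],
)

```text
clock: 0.93
eef_pos: [379.4, 226.4, 222.4]
eef_rot: [-3.141, 0.0, 3.046]
wrist_force: [1.1, 0.3, -0.5]
finger_gap: 93.9
```

Call:
drive_tool(
  steps=[
    {"delta_pos": [18, -19, 0], "yaw": 0.005, "hand": 94},
    {"delta_pos": [0, 0, 0], "yaw": 0, "hand": 94},
  ],
)

```text
clock: 1.1
eef_pos: [398.3, 206.7, 222.2]
eef_rot: [-3.141, 0.0, 3.049]
wrist_force: [-0.6, 0.2, 0.4]
finger_gap: 94.3
```

```bash
python3 - <<'E'
from h import *
c=grab('wrist','w1'); s=manip.read_state(); print(s['eef_pos'],c['position'],c['attitude'],c['intrinsics'])
print(proj(c,[397.2,207.5,105]),proj(c,s['eef_pos']+[0,0,-17]))
E
```

```text
[397.16207992 208.14456236 222.12806234] [333.11497795 213.5540587  385.03895691] [2.91365425e+00 7.87732803e-04 1.47738035e+00] [[355.36003672   0.         321.53495614]
 [  0.         355.36003672 204.45343246]
 [  0.           0.           1.        ]]
[321.74618194 203.74235519] [322.9021205  245.56502183]
```

View pics/w1.png

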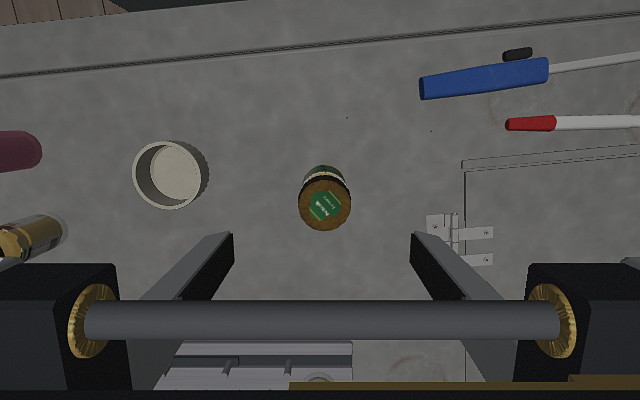

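Call:
drive_tool(
  steps=[
    {"delta_pos": [0, 1, -33], "yaw": 0, "hand": 94},
    {"delta_pos": [0, 1, -33], "yaw": 0, "hand": 94},
    {"delta_pos": [0, 0, -33], "yaw": 0, "hand": 80},
    {"delta_pos": [0, 0, -33], "yaw": 0, "hand": 60},
    {"delta_pos": [0, 0, 0], "yaw": 0, "hand": 0},
  ],
)

```text
clock: 1.57
eef_pos: [393.0, 211.1, 85.6]
eef_rot: [-3.137, -0.008, 3.053]
wrist_force: [0.0, -0.6, -1.3]
finger_gap: 77.4
```

Call:
drive_tool(
  steps=[
    {"delta_pos": [0, 0, 0], "yaw": 0, "hand": 0},
    {"delta_pos": [0, 0, 0], "yaw": 0, "hand": 0},
    {"delta_pos": [0, 0, 0], "yaw": 0, "hand": 0},
    {"delta_pos": [0, 0, 0], "yaw": 0, "hand": 0},
  ],
)

```text
clock: 1.9
eef_pos: [397.0, 212.1, 92.1]
eef_rot: [3.14, 0.003, 3.052]
wrist_force: [-0.4, 0.0, 0.3]
finger_gap: 50.8
```

Call:
drive_tool(
  steps=[
    {"delta_pos": [0, 0, 0], "yaw": 0, "hand": 0},
    {"delta_pos": [0, 0, 0], "yaw": 0, "hand": 0},
    {"delta_pos": [0, 0, 0], "yaw": 0, "hand": 0},
  ],
)

```text
clock: 2.15
eef_pos: [396.9, 211.8, 91.5]
eef_rot: [3.141, 0.002, 3.052]
wrist_force: [0.4, -0.9, 7.3]
finger_gap: 43.7
```

```bash
python3 - <<'E'
from h import *
c=grab('wrist','w2'); s=manip.read_state(); print(s['eef_pos'],s['eef_rot'],s['finger_gap'])
E
```

```text
[396.97138544 211.80204219  91.57579474] [3.14063180e+00 1.99647402e-03 3.05168647e+00] 43.60627580053094
```

View pics/w2.png

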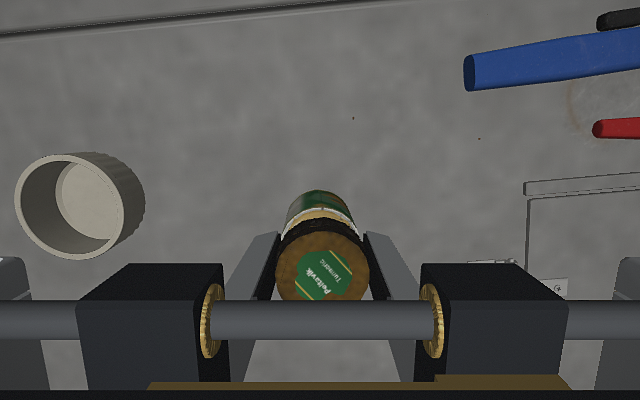

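Call:
drive_tool(
  steps=[
    {"delta_pos": [0, 0, 20], "yaw": 0, "hand": 0},
    {"delta_pos": [0, 0, 20], "yaw": 0, "hand": 0},
    {"delta_pos": [30, -18, 0], "yaw": 0, "hand": 0},
    {"delta_pos": [30, -18, 0], "yaw": 0, "hand": 0},
    {"delta_pos": [30, -18, 0], "yaw": 0, "hand": 0},
  ],
  squeeze=60,
)

```text
clock: 2.62
eef_pos: [487.5, 157.0, 131.3]
eef_rot: [3.141, 0.001, 3.053]
wrist_force: [0.2, 1.7, -0.4]
finger_gap: 43.2
```

Call:
drive_tool(
  steps=[
    {"delta_pos": [30, -18, 0], "yaw": 0, "hand": 0},
    {"delta_pos": [30, -18, 0], "yaw": 0, "hand": 0},
    {"delta_pos": [14, -9, 0], "yaw": 0, "hand": 0},
    {"delta_pos": [0, 0, 0], "yaw": 0, "hand": 0},
    {"delta_pos": [0, 0, 0], "yaw": 0, "hand": 0},
  ],
)

```text
clock: 3.03
eef_pos: [560.3, 112.2, 130.2]
eef_rot: [-3.142, -0.001, 3.05]
wrist_force: [-0.1, -0.3, -1.8]
finger_gap: 43.5
```

```bash
python3 - <<'E'
from h import *
s=manip.read_state(); print(s['eef_pos'],s['eef_rot'],s['finger_gap'],s['wrist_force'])
c=grab('top','t1'); im=cv2.imread('pics/t1.png'); cv2.imwrite('pics/t1z.png',cv2.resize(im[100:280,150:360],None,fx=3.3,fy=3.3,interpolation=cv2.INTER_CUBIC))
c=grab('scene','s1'); im=cv2.imread('pics/s1.png'); cv2.imwrite('pics/s1z.png',cv2.resize(im[130:260,215:395],None,fx=4.4,fy=4.4,interpolation=cv2.INTER_CUBIC))
E
```

```text
[560.27656578 112.15929097 130.15940539] [-3.14156595e+00 -7.39799035e-04  3.05048422e+00] 43.53898862194072 [-0.13208872 -0.28973058 -1.75758976]
```

View pics/t1z.png

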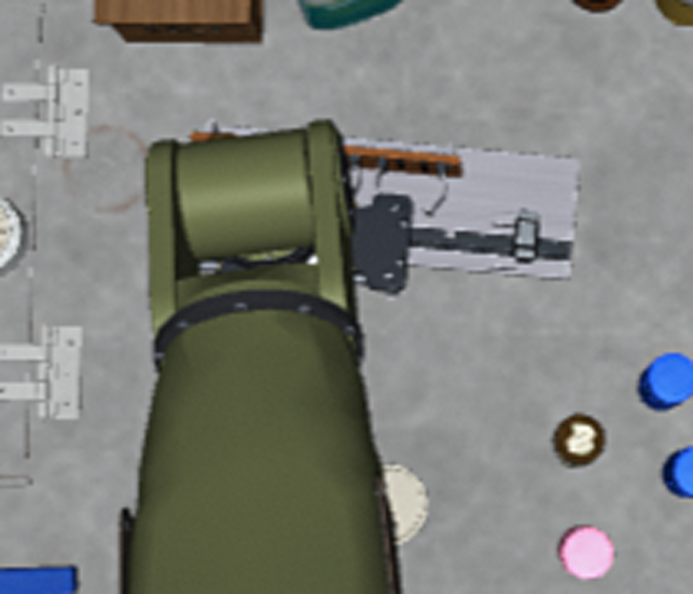

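View pics/s1z.png

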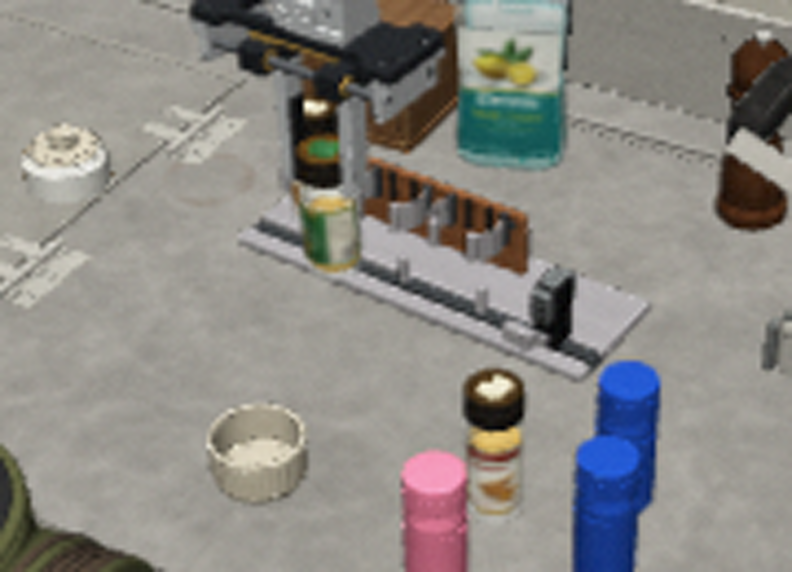

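```bash
python3 - <<'E'
from h import *
X=np.array([.996,-.088,0]);Y=np.array([.088,.996,0])
C=np.array([642.1,177.4,0])
pts={'c':C+[0,0,115],'a':np.array([419.5,-102,105.])}
mid=C-72*Y; rt=C-144*Y
for n,b in(('m',mid),('r',rt)):
    for sg in(1,-1): pts[n+str(sg)]=b-15*X+sg*13.5*Y+[0,0,64]
pts['bbL']=rt+22*X-24*Y+[0,0,66]
for k,r in dict(FL=(-56,145),FR=(-56,-180),BR=(50,-180)).items(): pts[k]=rt+r[0]*X+(r[1]+39)*Y+[0,0,10]
for k in range(3): pts['peg%d'%k]=C-30*X-(36+72*k)*Y+[0,0,32]
for tag,(x0,y0,w,h) in dict(scene0=(215,140,170,135),top0=(190,120,150,80)).items():
    c=load(tag);im=cv2.cvtColor(c['frame'],cv2.COLOR_RGB2BGR)[y0:y0+h,x0:x0+w]
    im=cv2.resize(im,None,fx=4.6,fy=4.6,interpolation=cv2.INTER_CUBIC)
    for k,p in pts.items():
        q=((proj(c,p)-[x0,y0]+.5)*4.6).astype(int); cv2.drawMarker(im,tuple(map(int,q)),(0,0,255),0,9,1)
    cv2.imwrite(f'pics/ov_{tag}.png',im)
c=load('s1');q=proj(c,[560.3,112.2,130.2-91.5+105]);print((q-[215,130]+.5)*4.4)
E
```

```text
[324.71924304 155.14653188]
```

View pics/ov_scene0.png

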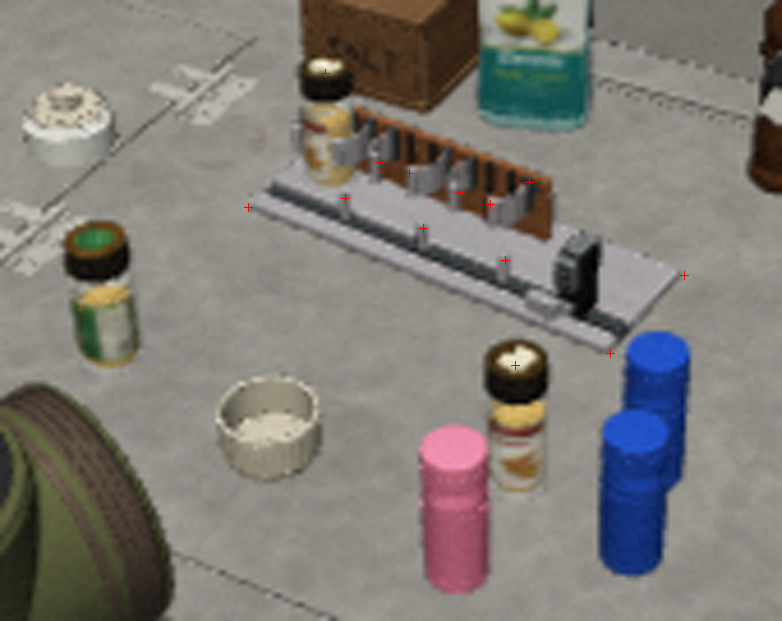

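View pics/ov_top0.png

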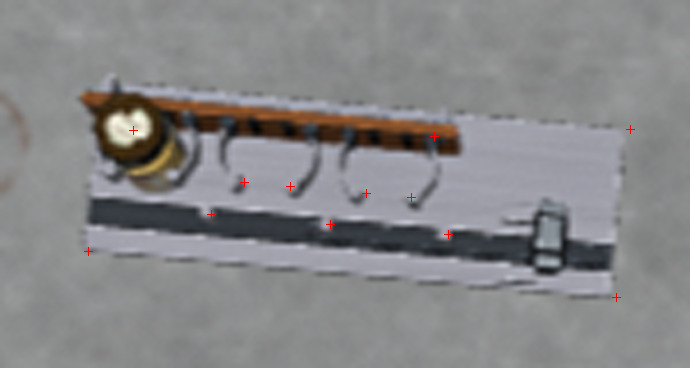

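Call:
drive_tool(
  steps=[
    {"delta_pos": [0, 0, -13], "yaw": 0, "hand": 0},
    {"delta_pos": [0, 0, -12], "yaw": 0, "hand": 0},
    {"delta_pos": [12, -1, 0], "yaw": 0, "hand": 0},
    {"delta_pos": [12, -1, 0], "yaw": 0, "hand": 0},
    {"delta_pos": [8, -0.7, 0], "yaw": 0, "hand": 0},
  ],
)

```text
clock: 3.55
eef_pos: [592.4, 110.4, 105.0]
eef_rot: [-3.141, -0.001, 3.053]
wrist_force: [-0.3, 0.4, -0.8]
finger_gap: 43.4
```

Call:
drive_tool(
  steps=[
    {"delta_pos": [5, -0.5, 0], "yaw": 0, "hand": 0},
    {"delta_pos": [5, -0.5, 0], "yaw": 0, "hand": 0},
    {"delta_pos": [0, 0, 0], "yaw": 0, "hand": 0},
  ],
)

```text
clock: 3.8
eef_pos: [602.0, 109.4, 105.0]
eef_rot: [3.141, -0.002, 3.052]
wrist_force: [-2.3, 3.8, -1.9]
finger_gap: 43.4
```

Call:
drive_tool(
  steps=[
    {"delta_pos": [4, 1, 0], "yaw": 0, "hand": 0},
    {"delta_pos": [4, 0.5, 0], "yaw": 0, "hand": 0},
    {"delta_pos": [0, 0, 0], "yaw": 0, "hand": 0},
  ],
)

```text
clock: 4.05
eef_pos: [608.8, 110.8, 104.7]
eef_rot: [-3.141, -0.004, 3.052]
wrist_force: [-9.6, 1.9, -0.0]
finger_gap: 43.3
```

Call:
drive_tool(
  steps=[
    {"delta_pos": [4, 0, 0], "yaw": 0, "hand": 0},
    {"delta_pos": [4, 0, 0], "yaw": 0, "hand": 0},
    {"delta_pos": [0, 0, 0], "yaw": 0, "hand": 0},
  ],
)

```text
clock: 4.3
eef_pos: [616.6, 110.6, 104.7]
eef_rot: [-3.141, -0.005, 3.052]
wrist_force: [-11.4, 0.6, 0.7]
finger_gap: 43.4
```

Call:
drive_tool(
  steps=[
    {"delta_pos": [4, -0.3, 0], "yaw": 0, "hand": 0},
    {"delta_pos": [4, -0.3, 0], "yaw": 0, "hand": 0},
    {"delta_pos": [0, 0, 0], "yaw": 0, "hand": 0},
  ],
)

```text
clock: 4.55
eef_pos: [624.9, 109.8, 104.7]
eef_rot: [-3.141, -0.004, 3.052]
wrist_force: [-8.6, 0.7, 0.9]
finger_gap: 43.1
```

Call:
drive_tool(
  steps=[
    {"delta_pos": [4, -0.3, 0], "yaw": 0, "hand": 0},
    {"delta_pos": [4, -0.3, 0], "yaw": 0, "hand": 0},
    {"delta_pos": [0, 0, 0], "yaw": 0, "hand": 0},
  ],
)

```text
clock: 4.8
eef_pos: [633.2, 109.2, 104.8]
eef_rot: [-3.141, -0.004, 3.052]
wrist_force: [-7.5, -0.3, 0.3]
finger_gap: 42.9
```

Call:
drive_tool(
  steps=[
    {"delta_pos": [3, -0.3, 0], "yaw": 0, "hand": 0},
    {"delta_pos": [2, 0, 0], "yaw": 0, "hand": 0},
    {"delta_pos": [0, 0, 0], "yaw": 0, "hand": 0},
  ],
)

```text
clock: 5.05
eef_pos: [638.0, 108.9, 104.8]
eef_rot: [-3.141, -0.004, 3.052]
wrist_force: [-8.0, 0.2, 0.5]
finger_gap: 42.6
```

```bash
python3 - <<'E'
from h import *
c=grab('scene','s2'); im=cv2.imread('pics/s2.png'); cv2.imwrite('pics/s2z.png',cv2.resize(im[130:230,235:375],None,fx=5.5,fy=5.5,interpolation=cv2.INTER_CUBIC))
c=grab('wrist','w3')
E
```

```text
(no output)
```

View pics/s2z.png

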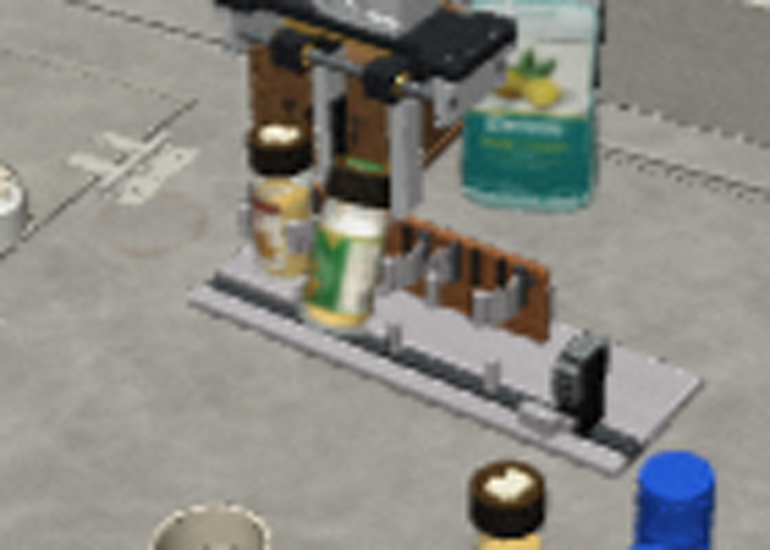

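View pics/w3.png

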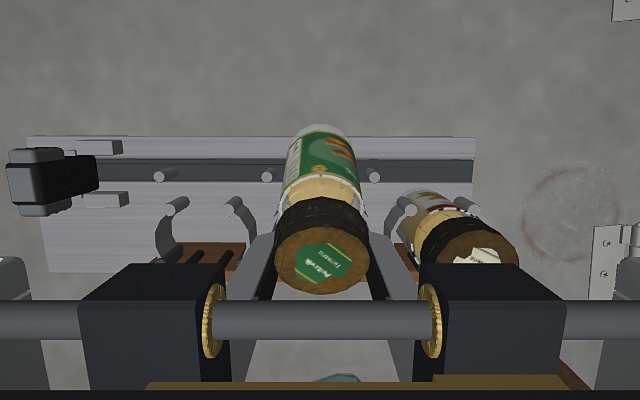

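Call:
drive_tool(
  steps=[
    {"delta_pos": [-10, 0.9, 0], "yaw": 0, "hand": 0},
    {"delta_pos": [-10, 0.9, 0], "yaw": 0, "hand": 0},
    {"delta_pos": [-15, 1, 0], "yaw": 0, "hand": 0},
    {"delta_pos": [-20, 2, 2], "yaw": 0, "hand": 0},
    {"delta_pos": [-25, 2, 8], "yaw": 0, "hand": 0},
  ],
)

```text
clock: 5.57
eef_pos: [558.2, 115.5, 114.5]
eef_rot: [-3.141, -0.001, 3.052]
wrist_force: [1.0, 0.1, -1.6]
finger_gap: 42.7
```

Call:
drive_tool(
  steps=[
    {"delta_pos": [-30, 3, 0], "yaw": 0, "hand": 0},
    {"delta_pos": [0, 0, -5], "yaw": 0, "hand": 0},
    {"delta_pos": [0, 0, -10], "yaw": 0, "hand": 0},
    {"delta_pos": [0, 0, 0], "yaw": 0, "hand": 0},
  ],
)

```text
clock: 5.9
eef_pos: [529.1, 118.5, 99.0]
eef_rot: [-3.141, -0.001, 3.052]
wrist_force: [-0.4, 0.3, -2.0]
finger_gap: 42.7
```

```bash
python3 - <<'E'
from h import *
c=grab('scene','s3'); im=cv2.imread('pics/s3.png'); cv2.imwrite('pics/s3z.png',cv2.resize(im[130:230,235:375],None,fx=5.5,fy=5.5,interpolation=cv2.INTER_CUBIC))
E
```

```text
(no output)
```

View pics/s3z.png

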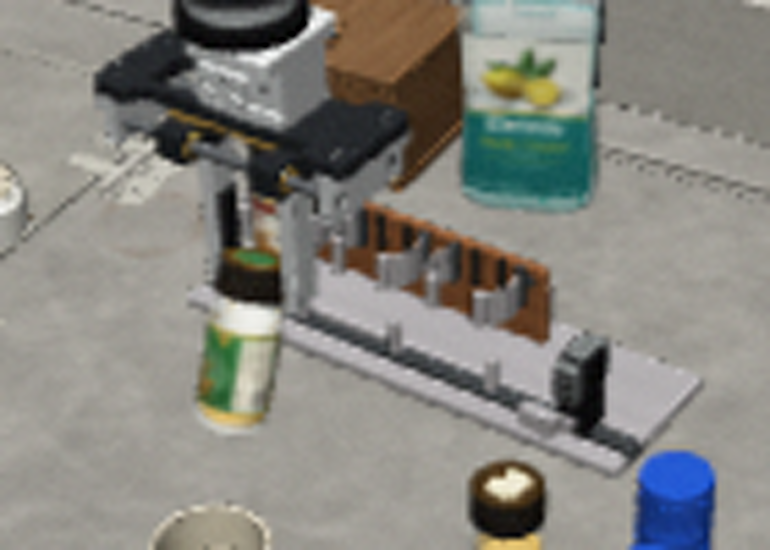

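Call:
drive_tool(
  steps=[
    {"delta_pos": [-5, 0, -3], "yaw": 0, "hand": 0},
    {"delta_pos": [-8, 0, -2], "yaw": 0, "hand": 0},
    {"delta_pos": [-10, 0, -2], "yaw": 0, "hand": 0},
    {"delta_pos": [-10, 0, 0], "yaw": 0, "hand": 0},
  ],
  squeeze=8,
)

```text
clock: 6.28
eef_pos: [495.4, 118.5, 92.7]
eef_rot: [-3.141, -0.001, 3.052]
wrist_force: [-0.7, 0.2, -1.4]
finger_gap: 43.6
```

Call:
drive_tool(
  steps=[
    {"delta_pos": [-8, 0, 0], "yaw": 0, "hand": 0},
    {"delta_pos": [-8, 0, 0], "yaw": 0, "hand": 0},
    {"delta_pos": [-8, 0, 0], "yaw": 0, "hand": 0},
    {"delta_pos": [0, 0, 0], "yaw": 0, "hand": 0},
  ],
)

```text
clock: 6.62
eef_pos: [471.1, 118.7, 93.5]
eef_rot: [-3.142, -0.0, 3.052]
wrist_force: [0.1, 0.5, -0.3]
finger_gap: 43.9
```

```bash
python3 - <<'E'
from h import *
c=grab('scene','s4'); im=cv2.imread('pics/s4.png'); cv2.imwrite('pics/s4z.png',cv2.resize(im[130:250,235:375],None,fx=5,fy=5,interpolation=cv2.INTER_CUBIC))
E
```

```text
(no output)
```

View pics/s4z.png

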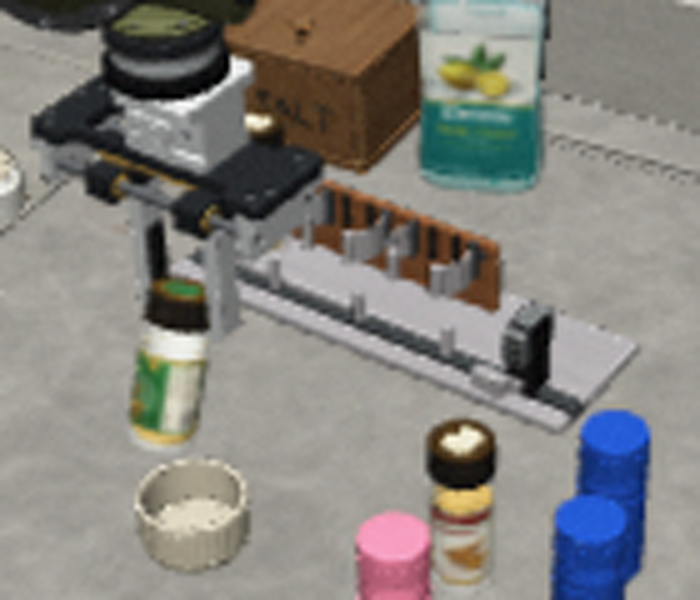

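Call:
drive_tool(
  steps=[
    {"delta_pos": [-2, 15, 0], "yaw": 0, "hand": 0},
    {"delta_pos": [-5, 10, -2], "yaw": 0, "hand": 0},
    {"delta_pos": [-6, 0, -2], "yaw": 0, "hand": 0},
    {"delta_pos": [-6, 0, -1], "yaw": 0, "hand": 0},
    {"delta_pos": [-6, 0, 0], "yaw": 0, "hand": 0},
  ],
  squeeze=6,
)

```text
clock: 7.08
eef_pos: [447.4, 144.2, 88.8]
eef_rot: [3.141, 0.002, 3.053]
wrist_force: [-0.2, 1.4, 3.7]
finger_gap: 44.1
```

Contact made (fz 3.7). Keep dragging.

Call:
drive_tool(
  steps=[
    {"delta_pos": [-8, 0, 0], "yaw": 0, "hand": 0},
    {"delta_pos": [-8, 0, 0], "yaw": 0, "hand": 0},
    {"delta_pos": [-8, 0, 0], "yaw": 0, "hand": 0},
    {"delta_pos": [-4, 0, 0], "yaw": 0, "hand": 0},
    {"delta_pos": [0, 0, 0], "yaw": 0, "hand": 0},
  ],
  squeeze=4,
)

```text
clock: 7.5
eef_pos: [418.4, 143.6, 88.4]
eef_rot: [-3.141, -0.0, 3.052]
wrist_force: [0.7, -1.0, -2.1]
finger_gap: 43.7
```

```bash
python3 - <<'E'
from h import *
c=grab('scene','s5'); im=cv2.imread('pics/s5.png'); cv2.imwrite('pics/s5z.png',cv2.resize(im[130:250,235:375],None,fx=5,fy=5,interpolation=cv2.INTER_CUBIC))
E
```

```text
(no output)
```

View pics/s5z.png

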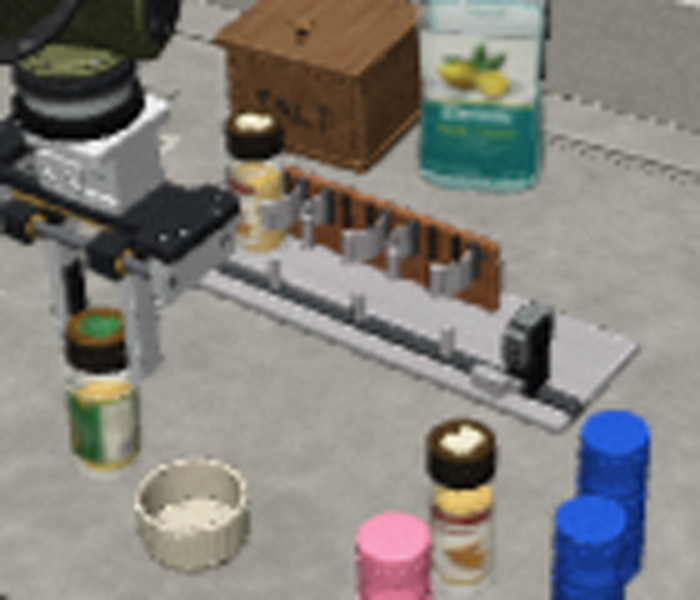

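Call:
drive_tool(
  steps=[
    {"delta_pos": [0, 0, 0], "yaw": 0, "hand": 58},
    {"delta_pos": [0, 0, 0], "yaw": 0, "hand": 58},
    {"delta_pos": [0, 0, 0], "yaw": 0, "hand": 58},
  ],
)

```text
clock: 7.8
eef_pos: [419.6, 143.7, 88.5]
eef_rot: [3.142, 0.0, 3.052]
wrist_force: [0.6, -0.6, -1.1]
finger_gap: 57.2
```

```bash
python3 - <<'E'
from h import *
c=grab('wrist','w4'); s=manip.read_state(); print(s['eef_pos'],s['finger_gap'])
c2=grab('top','t4')
p=s['eef_pos'].copy(); 
for dx in(-10,0,10): print(dx,proj(c,[p[0]+dx,p[1],105]))
# scene cap
E
```

```text
[419.5300599  143.67101528  88.4611848 ] 57.829397207217404
-10 [318.14106377 252.808521  ]
0 [320.22651048 274.03082753]
10 [322.25311208 294.65430373]
```

View pics/w4.png

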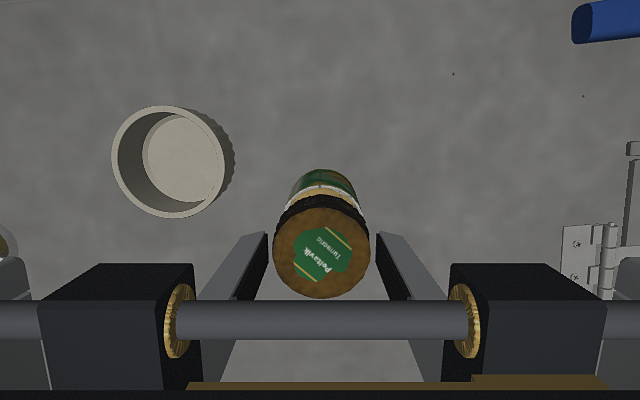

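Call:
drive_tool(
  steps=[
    {"delta_pos": [-9, 0, 0], "yaw": 0, "hand": 58},
    {"delta_pos": [0, 0, 0], "yaw": 0, "hand": 0},
    {"delta_pos": [0, 0, 0], "yaw": 0, "hand": 0},
    {"delta_pos": [0, 0, 0], "yaw": 0, "hand": 0},
    {"delta_pos": [0, 0, 0], "yaw": 0, "hand": 0},
  ],
  squeeze=50,
)

```text
clock: 8.32
eef_pos: [410.4, 143.7, 88.5]
eef_rot: [3.142, 0.0, 3.052]
wrist_force: [0.2, 0.4, 1.0]
finger_gap: 43.1
```

Call:
drive_tool(
  steps=[
    {"delta_pos": [0, 0, 20], "yaw": 0, "hand": 0},
    {"delta_pos": [20, -4, 15], "yaw": 0, "hand": 0},
    {"delta_pos": [38, -7, 0], "yaw": 0, "hand": 0},
    {"delta_pos": [38, -7, 0], "yaw": 0, "hand": 0},
    {"delta_pos": [38, -7, 0], "yaw": 0, "hand": 0},
  ],
)

```text
clock: 8.73
eef_pos: [546.0, 118.3, 123.7]
eef_rot: [3.141, 0.001, 3.052]
wrist_force: [0.2, -0.2, -1.3]
finger_gap: 43.6
```

Call:
drive_tool(
  steps=[
    {"delta_pos": [20, -3, 0], "yaw": 0, "hand": 0},
    {"delta_pos": [20, -2, -10], "yaw": 0, "hand": 0},
    {"delta_pos": [13, -1.5, -12], "yaw": 0, "hand": 0},
    {"delta_pos": [0, 0, -2], "yaw": 0, "hand": 0},
    {"delta_pos": [0, 0, 0], "yaw": 0, "hand": 0},
  ],
)

```text
clock: 9.15
eef_pos: [597.8, 112.0, 98.7]
eef_rot: [-3.142, -0.0, 3.051]
wrist_force: [0.2, 0.7, -0.7]
finger_gap: 43.3
```

Call:
drive_tool(
  steps=[
    {"delta_pos": [0, 0, -1], "yaw": 0, "hand": 0},
    {"delta_pos": [0, 0, 0], "yaw": 0, "hand": 56},
    {"delta_pos": [0, 0, 0], "yaw": 0, "hand": 56},
    {"delta_pos": [0, 0, 0], "yaw": 0, "hand": 60},
  ],
)

```text
clock: 9.48
eef_pos: [597.1, 112.3, 98.6]
eef_rot: [-3.142, 0.0, 3.052]
wrist_force: [-0.6, -0.2, -0.1]
finger_gap: 58.6
```

```bash
python3 - <<'E'
from h import *
print(manip.read_state()['wrist_force'])
c=grab('wrist','w5')
c=grab('scene','s6'); im=cv2.imread('pics/s6.png'); cv2.imwrite('pics/s6z.png',cv2.resize(im[130:250,235:375],None,fx=5,fy=5,interpolation=cv2.INTER_CUBIC))
E
```

```text
[-0.57538894 -0.15448761 -0.13659475]
```

View pics/w5.png

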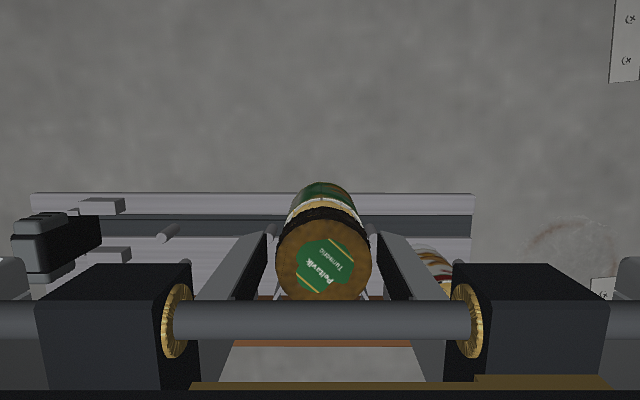

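View pics/s6z.png

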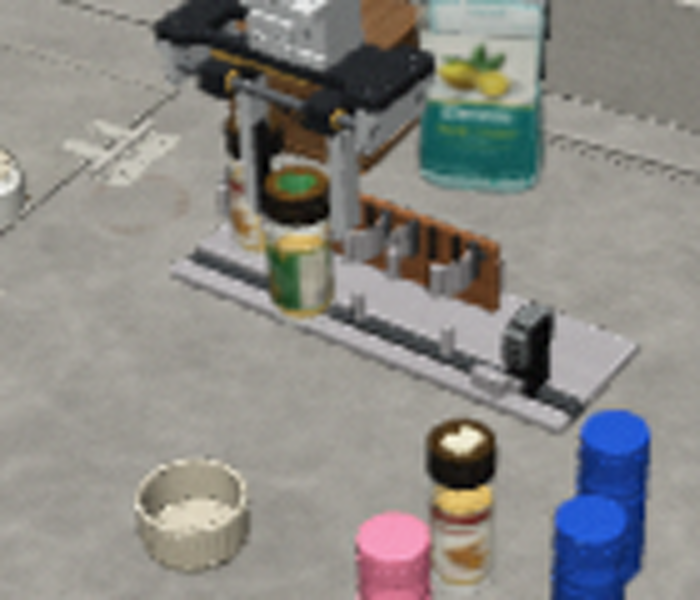

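Call:
drive_tool(
  steps=[
    {"delta_pos": [0, 0, 35], "yaw": 0, "hand": 60},
    {"delta_pos": [-15, 1.5, 0], "yaw": 0, "hand": 40},
    {"delta_pos": [-38, 3, 0], "yaw": 0, "hand": 0},
    {"delta_pos": [0, 0, -35], "yaw": 0, "hand": 0},
    {"delta_pos": [0, 0, -20], "yaw": 0, "hand": 0},
  ],
)

```text
clock: 10.0
eef_pos: [543.1, 116.9, 78.4]
eef_rot: [3.141, 0.002, 3.052]
wrist_force: [-0.1, -0.0, -1.2]
finger_gap: 36.7
```

Call:
drive_tool(
  steps=[
    {"delta_pos": [0, 0, -20], "yaw": 0, "hand": 0},
    {"delta_pos": [0, 0, 0], "yaw": 0, "hand": 0},
    {"delta_pos": [0, 0, 0], "yaw": 0, "hand": 0},
    {"delta_pos": [0, 0, 0], "yaw": 0, "hand": 0},
  ],
)

```text
clock: 10.33
eef_pos: [544.9, 116.8, 59.7]
eef_rot: [3.141, 0.001, 3.052]
wrist_force: [-0.3, -0.1, 0.7]
finger_gap: 9.9
```

```bash
python3 - <<'E'
from h import *
c=grab('wrist','w6')
c=grab('scene','s7'); im=cv2.imread('pics/s7.png'); cv2.imwrite('pics/s7z.png',cv2.resize(im[130:250,235:375],None,fx=5,fy=5,interpolation=cv2.INTER_CUBIC))
E
```

```text
(no output)
```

View pics/w6.png

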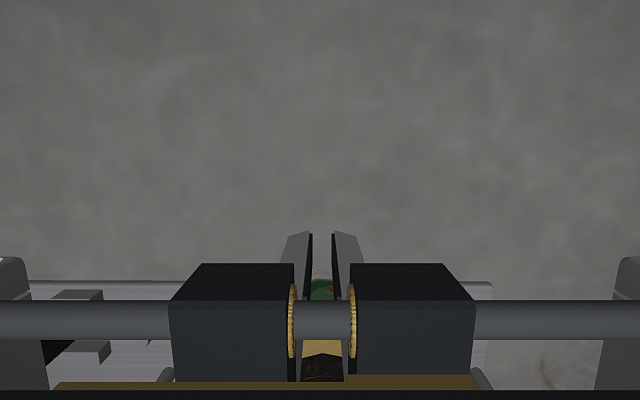

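View pics/s7z.png

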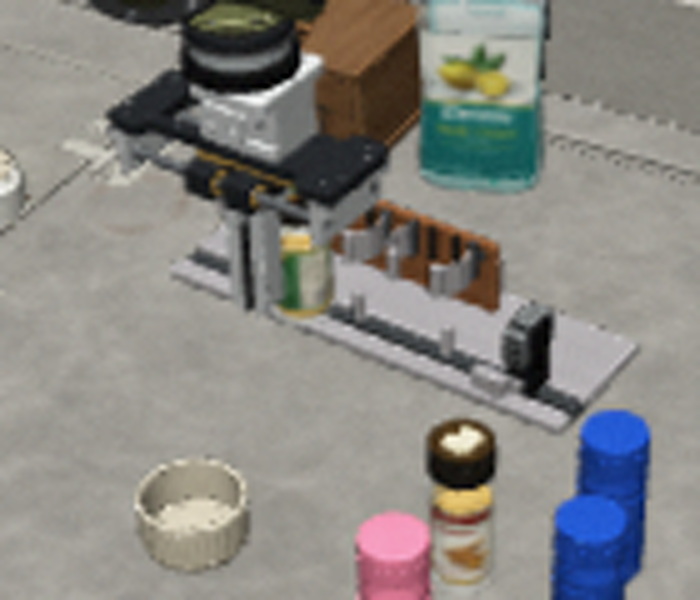

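Call:
drive_tool(
  steps=[
    {"delta_pos": [10, -0.9, -2], "yaw": 0, "hand": 10},
    {"delta_pos": [10, -0.9, 0], "yaw": 0, "hand": 10},
    {"delta_pos": [4, -0.3, 0], "yaw": 0, "hand": 10},
    {"delta_pos": [4, -0.3, 0], "yaw": 0, "hand": 10},
  ],
)

```text
clock: 10.77
eef_pos: [571.7, 114.4, 56.9]
eef_rot: [3.142, -0.002, 3.052]
wrist_force: [-22.0, 1.9, 12.8]
finger_gap: 9.9
```

Call:
drive_tool(
  steps=[
    {"delta_pos": [4, -0.3, 0], "yaw": 0, "hand": 10},
    {"delta_pos": [4, -0.3, 0], "yaw": 0, "hand": 10},
    {"delta_pos": [0, 0, 0], "yaw": 0, "hand": 10},
  ],
)

```text
clock: 11.02
eef_pos: [574.2, 114.7, 56.8]
eef_rot: [-3.14, -0.017, 3.052]
wrist_force: [-52.5, 4.1, 38.0]
finger_gap: 9.6
```

```bash
python3 - <<'E'
from h import *
c=grab('scene','s8'); im=cv2.imread('pics/s8.png'); cv2.imwrite('pics/s8z.png',cv2.resize(im[130:250,235:375],None,fx=5,fy=5,interpolation=cv2.INTER_CUBIC))
E
```

```text
(no output)
```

View pics/s8z.png

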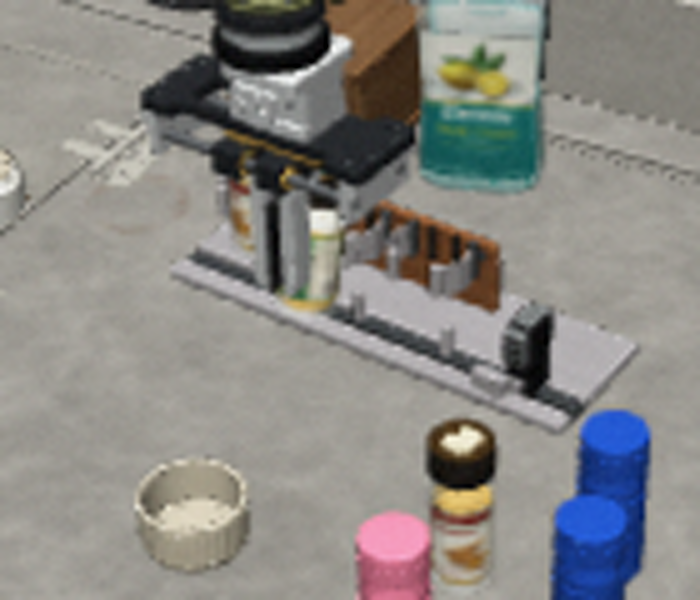

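Call:
drive_tool(
  steps=[
    {"delta_pos": [-6, 0.5, 0], "yaw": 0, "hand": 10},
    {"delta_pos": [-12, 1, 0], "yaw": 0, "hand": 10},
    {"delta_pos": [-10, 1, 0], "yaw": 0, "hand": 10},
    {"delta_pos": [0, 0, 0], "yaw": 0, "hand": 10},
  ],
)

```text
clock: 11.4
eef_pos: [551.2, 116.4, 56.9]
eef_rot: [-3.142, -0.0, 3.052]
wrist_force: [-0.5, -0.8, -0.2]
finger_gap: 10.0
```

```bash
python3 - <<'E'
from h import *
c=grab('wrist','w7');P=cloud(c);s=manip.read_state();print(s['eef_pos'],s['wrist_force'])
Z=P[...,2]
for v in(240,250,270,290,310,330,350,370,385): print(v,[None if np.isnan(P[v,u,0]) else tuple(P[v,u].round(0)) for u in(230,300,322,345,420)])
c=grab('scene','s9'); im=cv2.imread('pics/s9.png'); cv2.imwrite('pics/s9z.png',cv2.resize(im[130:250,235:375],None,fx=5,fy=5,interpolation=cv2.INTER_CUBIC))
E
```

```text
[552.13449384 116.34023094  57.04665488] [ 0.77336615 -0.41618387 -0.36744475]
240 [(np.float64(555.0), np.float64(57.0), np.float64(-1.0)), (np.float64(540.0), np.float64(107.0), np.float64(56.0)), (np.float64(560.0), np.float64(117.0), np.float64(1.0)), (np.float64(542.0), np.float64(129.0), np.float64(58.0)), (np.float64(566.0), np.float64(180.0), np.float64(-0.0))]
250 [(np.float64(561.0), np.float64(56.0), np.float64(1.0)), (np.float64(540.0), np.float64(108.0), np.float64(70.0)), (np.float64(567.0), np.float64(116.0), np.float64(0.0)), (np.float64(542.0), np.float64(128.0), np.float64(70.0)), (np.float64(572.0), np.float64(179.0), np.float64(1.0))]
270 [(np.float64(516.0), np.float64(100.0), np.float64(147.0)), (np.float64(541.0), np.float64(110.0), np.float64(92.0)), (np.float64(573.0), np.float64(115.0), np.float64(20.0)), (np.float64(542.0), np.float64(127.0), np.float64(92.0)), (np.float64(520.0), np.float64(142.0), np.float64(147.0))]
290 [(np.float64(516.0), np.float64(102.0), np.float64(156.0)), (np.float64(540.0), np.float64(111.0), np.float64(109.0)), (np.float64(574.0
[... 957 characters left out ...]
), np.float64(124.0), np.float64(133.0)), (np.float64(528.0), np.float64(137.0), np.float64(162.0))]
370 [(np.float64(529.0), np.float64(102.0), np.float64(162.0)), (np.float64(559.0), np.float64(110.0), np.float64(126.0)), (np.float64(579.0), np.float64(115.0), np.float64(101.0)), (np.float64(553.0), np.float64(123.0), np.float64(135.0)), (np.float64(533.0), np.float64(137.0), np.float64(162.0))]
385 [(np.float64(531.0), np.float64(102.0), np.float64(164.0)), (np.float64(531.0), np.float64(115.0), np.float64(165.0)), (np.float64(532.0), np.float64(119.0), np.float64(165.0)), (np.float64(532.0), np.float64(123.0), np.float64(165.0)), (np.float64(533.0), np.float64(136.0), np.float64(165.0))]
```

View pics/s9z.png

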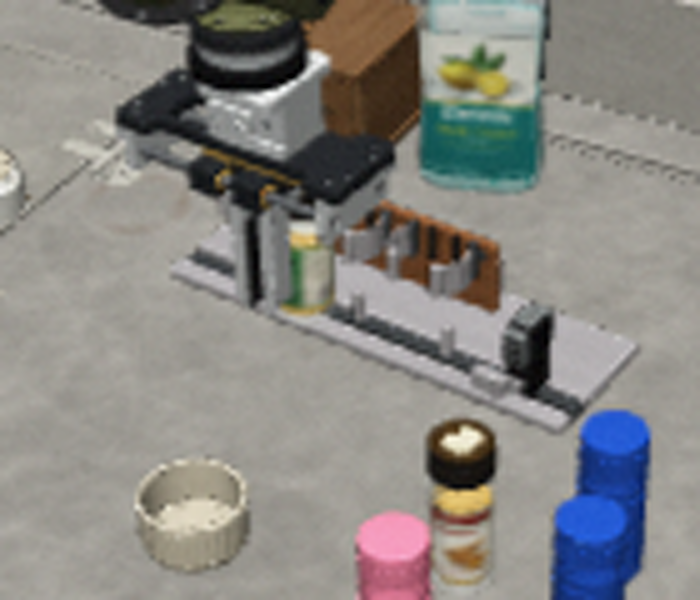

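View pics/w7.png

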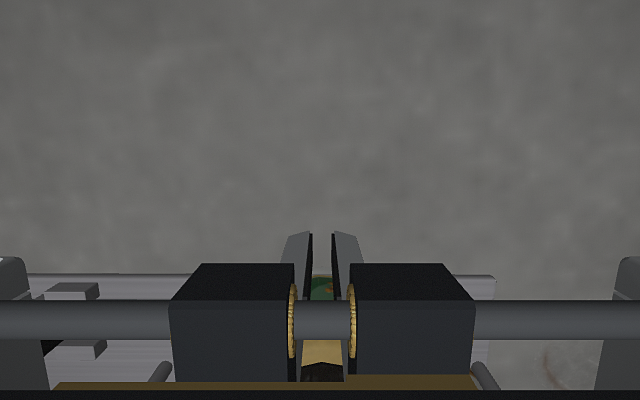

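```bash
python3 - <<'E'
from h import *
c=load('top0');P=cloud(c)
for lo in(40,120,150,170):
    m=(P[...,2]>lo)&(P[...,0]>655)&(P[...,0]<900)&(P[...,1]>-60)&(P[...,1]<260)&(P[...,2]<400)
    if lo==40: m&=P[...,0]>690
    q=P[m];print(lo,len(q))
    for y0 in range(-60,260,40):
        k=(q[:,1]>=y0)&(q[:,1]<y0+40)
        if k.sum(): print('  y',y0,'minx',q[k][:,0].min().round(),'maxz',q[k][:,2].max().round())
E
```

```text
40 3238
  y 20 minx 794.0 maxz 171.0
  y 60 minx 780.0 maxz 283.0
  y 100 minx 777.0 maxz 287.0
  y 140 minx 759.0 maxz 284.0
  y 180 minx 692.0 maxz 113.0
  y 220 minx 759.0 maxz 121.0
120 1399
  y 20 minx 795.0 maxz 171.0
  y 60 minx 781.0 maxz 283.0
  y 100 minx 777.0 maxz 287.0
  y 140 minx 782.0 maxz 284.0
  y 220 minx 780.0 maxz 121.0
150 1214
  y 20 minx 798.0 maxz 171.0
  y 60 minx 782.0 maxz 283.0
  y 100 minx 778.0 maxz 287.0
  y 140 minx 782.0 maxz 284.0
170 892
  y 20 minx 808.0 maxz 171.0
  y 60 minx 788.0 maxz 283.0
  y 100 minx 784.0 maxz 287.0
  y 140 minx 782.0 maxz 284.0
```

Call:
drive_tool(
  steps=[
    {"delta_pos": [0, 0, 35], "yaw": 0, "hand": 10},
    {"delta_pos": [0, 0, 35], "yaw": -0.06, "hand": 40},
    {"delta_pos": [0, 0, 35], "yaw": -0.12, "hand": 94},
    {"delta_pos": [0, 0, 15], "yaw": -0.12, "hand": 94},
    {"delta_pos": [0, 0, 0], "yaw": -0.12, "hand": 94},
  ],
)

```text
clock: 11.92
eef_pos: [554.4, 116.3, 181.2]
eef_rot: [3.137, 0.006, 2.626]
wrist_force: [0.1, 0.6, -0.9]
finger_gap: 33.3
```

Call:
drive_tool(
  steps=[
    {"delta_pos": [0, 0, 0], "yaw": -0.12, "hand": 94},
    {"delta_pos": [0, 0, 0], "yaw": -0.12, "hand": 94},
    {"delta_pos": [0, 0, 0], "yaw": -0.12, "hand": 94},
    {"delta_pos": [0, 0, 0], "yaw": -0.12, "hand": 94},
    {"delta_pos": [0, 0, 0], "yaw": -0.12, "hand": 94},
  ],
)

```text
clock: 12.33
eef_pos: [552.9, 116.1, 176.7]
eef_rot: [3.141, 0.0, 2.026]
wrist_force: [0.6, 0.2, -0.2]
finger_gap: 66.6
```

Call:
drive_tool(
  steps=[
    {"delta_pos": [0, 0, 0], "yaw": -0.12, "hand": 94},
    {"delta_pos": [0, 0, 0], "yaw": -0.12, "hand": 94},
    {"delta_pos": [0, 0, 0], "yaw": -0.12, "hand": 94},
    {"delta_pos": [0, 0, 0], "yaw": -0.12, "hand": 94},
    {"delta_pos": [0, 0, 0], "yaw": -0.12, "hand": 94},
  ],
)

```text
clock: 12.75
eef_pos: [552.9, 116.1, 176.7]
eef_rot: [3.141, -0.0, 1.426]
wrist_force: [-0.8, 0.6, 0.7]
finger_gap: 93.8
```

```bash
python3 - <<'E'
from h import *
c=grab('wrist','w8');s=manip.read_state();print(s['eef_pos'],s['eef_rot'],s['finger_gap'],c['position'],c['attitude'])
for p in([597,112.5,115],[600,112.5,115]): print(proj(c,p))
c=grab('scene','s10'); im=cv2.imread('pics/s10.png'); cv2.imwrite('pics/s10z.png',cv2.resize(im[130:250,235:375],None,fx=5,fy=5,interpolation=cv2.INTER_CUBIC))
E
```

```text
[552.94168478 116.07640346 176.70386013] [ 3.14101874e+00 -1.90852598e-04  1.41634837e+00] 94.016477450387 [561.7884654  181.09430044 339.53981654] [ 2.91361634e+00 -4.46530307e-04 -1.45531503e-01]
[389.70777217 220.29951191]
[394.26643037 219.65885068]
```

View pics/w8.png

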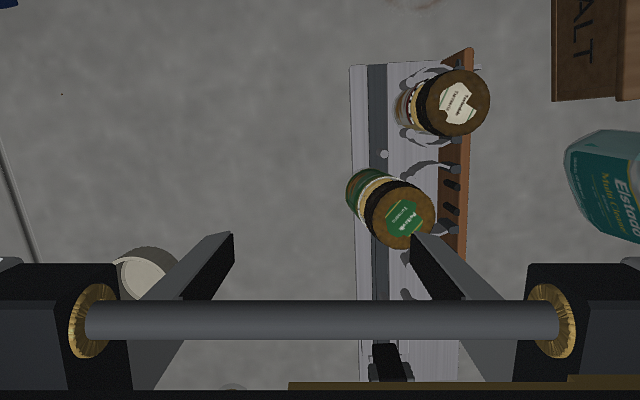

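View pics/s10z.png

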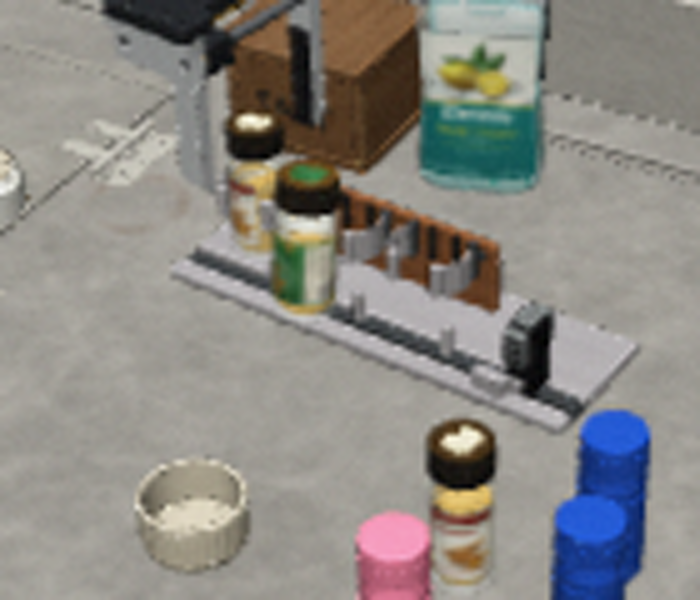

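```bash
cat >> h.py <<'E'
def cap(c,P0,h,lo=-6,hi=9):
    """cap centre near P0 from depth: pixels at height h, circle fit, ray on plane h"""
    P=cloud(c);m=(abs(P[...,2]-h)<8)&(np.hypot(P[...,0]-P0[0],P[...,1]-P0[1])<32)
    m=cv2.morphologyEx(m.astype(np.uint8),cv2.MORPH_OPEN,np.ones((3,3)))
    cn=max(cv2.findContours(m,0,1)[0],key=cv2.contourArea);e=cv2.fitEllipse(cn)
    return e, onplane(c,*e[0],h).round(1), np.median(P[...,2][m>0]).round(1)
E
python3 - <<'E'
from h import *
c=load('w8')
print(cap(c,[603,113],115)); print(cap(c,[642,180],115))
E
```

```text
(((400.1737060546875, 215.1349639892578), (59.80731201171875, 68.05828094482422), 57.70087814331055), array([604.1, 115. , 115. ]), np.float64(115.9))
(((455.23834228515625, 102.84333801269531), (64.25536346435547, 71.02298736572266), 50.08928298950195), array([644. , 180.5, 115. ]), np.float64(115.8))
```

Call:
drive_tool(
  steps=[
    {"delta_pos": [26, -0.5, 0], "yaw": 0.065, "hand": 94},
    {"delta_pos": [25.5, -0.5, 0], "yaw": 0, "hand": 94},
    {"delta_pos": [0, 0, -30], "yaw": 0, "hand": 94},
    {"delta_pos": [0, 0, -30], "yaw": 0, "hand": 94},
    {"delta_pos": [0, 0, -17], "yaw": 0, "hand": 60},
  ],
)

```text
clock: 13.27
eef_pos: [603.3, 114.9, 96.3]
eef_rot: [-3.139, 0.001, 1.502]
wrist_force: [-0.0, -0.0, 0.4]
finger_gap: 90.0
```

Call:
drive_tool(
  steps=[
    {"delta_pos": [0, 0, 0], "yaw": 0, "hand": 0},
    {"delta_pos": [0, 0, 0], "yaw": 0, "hand": 0},
    {"delta_pos": [0, 0, 0], "yaw": 0, "hand": 0},
    {"delta_pos": [0, 0, 0], "yaw": 0, "hand": 0},
    {"delta_pos": [0, 0, 0], "yaw": 0, "hand": 0},
  ],
  squeeze=60,
)

```text
clock: 13.68
eef_pos: [604.4, 115.3, 101.0]
eef_rot: [3.139, -0.0, 1.498]
wrist_force: [0.2, 0.1, 0.7]
finger_gap: 57.4
```

Call:
drive_tool(
  steps=[
    {"delta_pos": [0, 0, 0], "yaw": 0, "hand": 0},
    {"delta_pos": [0, 0, 0], "yaw": 0, "hand": 0},
  ],
)

```text
clock: 13.85
eef_pos: [603.8, 115.3, 100.1]
eef_rot: [3.141, -0.0, 1.497]
wrist_force: [-5.8, 0.3, 8.4]
finger_gap: 45.2
```

Call:
drive_tool(
  steps=[
    {"delta_pos": [0, 0, 0], "yaw": 0, "hand": 0},
    {"delta_pos": [0, 0, 2], "yaw": 0, "hand": 0},
    {"delta_pos": [-3, -1, 0], "yaw": 0, "hand": 0},
    {"delta_pos": [-3, -2, 0], "yaw": 0, "hand": 0},
    {"delta_pos": [0, 0, 0], "yaw": 0, "hand": 0},
  ],
)

```text
clock: 14.27
eef_pos: [597.2, 111.8, 101.3]
eef_rot: [-3.141, 0.0, 1.497]
wrist_force: [-0.1, -0.6, -1.2]
finger_gap: 44.4
```

```bash
python3 - <<'E'
from h import *
c=grab('wrist','w9');s=manip.read_state();print(s['eef_pos'],s['eef_rot'],s['finger_gap'],s['wrist_force'])
c=grab('scene','s11'); im=cv2.imread('pics/s11.png'); cv2.imwrite('pics/s11z.png',cv2.resize(im[130:250,235:375],None,fx=5,fy=5,interpolation=cv2.INTER_CUBIC))
E
```

```text
[597.48394288 111.96075562 101.37167482] [-3.14135890e+00  8.35289927e-05  1.49660984e+00] 44.5720962151016 [-0.50372514  0.69817017 -1.79628659]
```

View pics/w9.png

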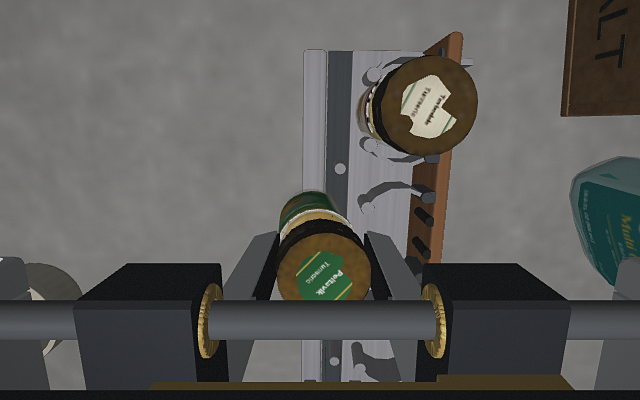

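View pics/s11z.png

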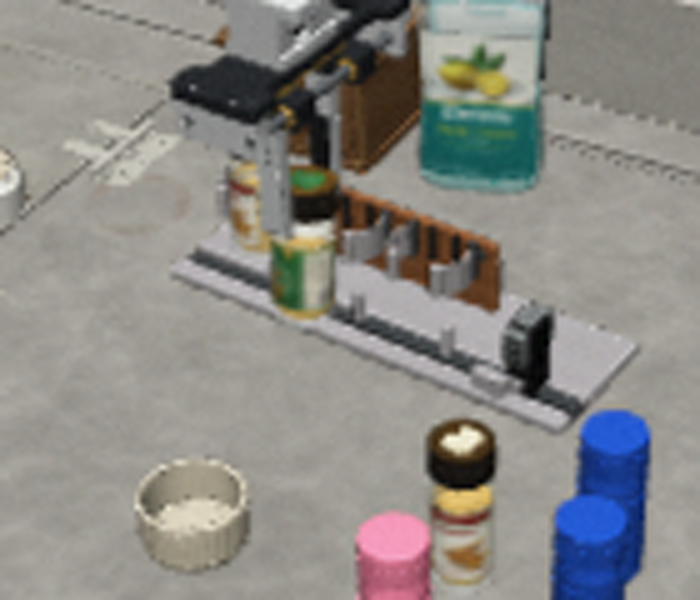

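Call:
drive_tool(
  steps=[
    {"delta_pos": [5, -0.4, 0], "yaw": 0, "hand": 0},
    {"delta_pos": [4, -0.4, 0], "yaw": 0, "hand": 0},
    {"delta_pos": [4, -0.3, 0], "yaw": 0, "hand": 0},
    {"delta_pos": [0, 0, 0], "yaw": 0, "hand": 0},
  ],
)

```text
clock: 14.7
eef_pos: [610.6, 111.5, 101.6]
eef_rot: [-3.139, -0.001, 1.497]
wrist_force: [-8.7, 2.8, 6.9]
finger_gap: 44.5
```

Call:
drive_tool(
  steps=[
    {"delta_pos": [4, -0.4, 0], "yaw": 0, "hand": 0},
    {"delta_pos": [4, -0.3, 0], "yaw": 0, "hand": 0},
    {"delta_pos": [0, 0, 0], "yaw": 0, "hand": 0},
  ],
)

```text
clock: 14.95
eef_pos: [617.7, 111.1, 101.6]
eef_rot: [-3.137, -0.0, 1.497]
wrist_force: [-3.5, 1.1, 6.8]
finger_gap: 44.6
```

Call:
drive_tool(
  steps=[
    {"delta_pos": [4, -0.4, 0], "yaw": 0, "hand": 0},
    {"delta_pos": [4, -0.3, 0], "yaw": 0, "hand": 0},
    {"delta_pos": [0, 0, 0], "yaw": 0, "hand": 0},
  ],
)

```text
clock: 15.2
eef_pos: [627.4, 109.8, 101.7]
eef_rot: [-3.141, -0.0, 1.497]
wrist_force: [-2.1, 1.2, 4.4]
finger_gap: 44.4
```

Call:
drive_tool(
  steps=[
    {"delta_pos": [4, -0.4, 0], "yaw": 0, "hand": 0},
    {"delta_pos": [4, -0.3, 0], "yaw": 0, "hand": 0},
    {"delta_pos": [0, 0, 0], "yaw": 0, "hand": 0},
  ],
)

```text
clock: 15.45
eef_pos: [635.5, 108.9, 101.7]
eef_rot: [3.141, -0.0, 1.497]
wrist_force: [-1.4, 0.5, 5.0]
finger_gap: 44.3
```

```bash
python3 - <<'E'
from h import *
c=grab('wrist','w10');s=manip.read_state();print(s['eef_pos'],s['eef_rot'],s['finger_gap'],s['wrist_force'])
c=grab('scene','s12'); im=cv2.imread('pics/s12.png'); cv2.imwrite('pics/s12z.png',cv2.resize(im[130:250,235:375],None,fx=5,fy=5,interpolation=cv2.INTER_CUBIC))
E
```

```text
[635.44022346 108.92495486 101.6785732 ] [ 3.14037939e+00 -1.83550780e-04  1.49662287e+00] 44.13471165225892 [-0.18201576  0.20924807  5.06283055]
```

View pics/w10.png

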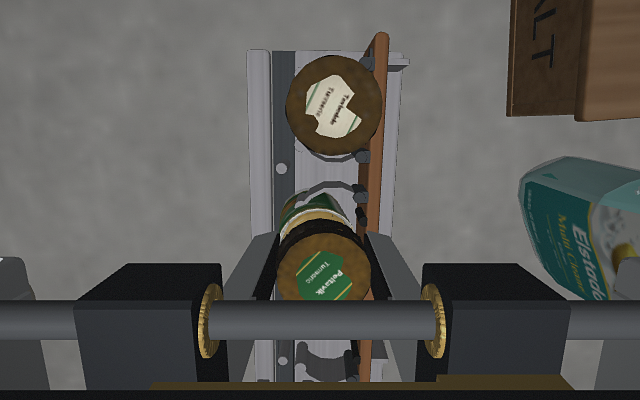

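View pics/s12z.png

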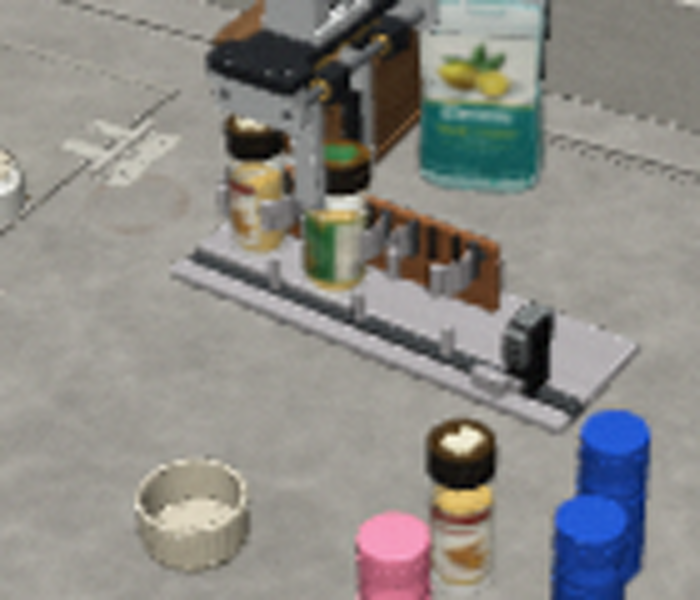

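Call:
drive_tool(
  steps=[
    {"delta_pos": [2, -0.2, 0], "yaw": 0, "hand": 0},
    {"delta_pos": [0, 0, 0], "yaw": 0, "hand": 0},
    {"delta_pos": [2, 0, 0], "yaw": 0, "hand": 0},
    {"delta_pos": [0, 0, 0], "yaw": 0, "hand": 0},
  ],
)

```text
clock: 15.88
eef_pos: [638.7, 108.8, 101.7]
eef_rot: [-3.141, 0.0, 1.497]
wrist_force: [-4.5, 0.7, 7.8]
finger_gap: 44.5
```

Call:
drive_tool(
  steps=[
    {"delta_pos": [2, -0.2, 0], "yaw": 0, "hand": 0},
    {"delta_pos": [1.5, 0, 0], "yaw": 0, "hand": 0},
    {"delta_pos": [0, 0, 0], "yaw": 0, "hand": 0},
  ],
)

```text
clock: 16.13
eef_pos: [641.0, 108.7, 101.6]
eef_rot: [-3.137, 0.0, 1.497]
wrist_force: [-13.2, -1.1, 11.7]
finger_gap: 44.7
```

Call:
drive_tool(
  steps=[
    {"delta_pos": [0, 0, 0], "yaw": 0, "hand": 56},
    {"delta_pos": [0, 0, 0], "yaw": 0, "hand": 70},
    {"delta_pos": [0, 0, 0], "yaw": 0, "hand": 80},
    {"delta_pos": [0, 0, 30], "yaw": 0, "hand": 80},
    {"delta_pos": [0, 0, 30], "yaw": 0, "hand": 80},
  ],
)

```text
clock: 16.55
eef_pos: [641.6, 108.5, 160.3]
eef_rot: [-3.138, 0.001, 1.497]
wrist_force: [0.3, 0.6, 0.7]
finger_gap: 74.2
```

Call:
drive_tool(
  steps=[
    {"delta_pos": [-20, -35, 0], "yaw": 0, "hand": 80},
    {"delta_pos": [-20, -35, 0], "yaw": 0, "hand": 80},
    {"delta_pos": [-20, -35, 0], "yaw": 0, "hand": 80},
    {"delta_pos": [-20, -35, 0], "yaw": 0, "hand": 80},
  ],
)

```text
clock: 16.88
eef_pos: [561.2, -32.6, 161.3]
eef_rot: [3.141, 0.0, 1.497]
wrist_force: [0.7, -1.0, -0.5]
finger_gap: 80.0
```

```bash
python3 - <<'E'
from h import *
c=grab('wrist','w11');s=manip.read_state();print(s['eef_pos'],s['eef_rot'],s['finger_gap'],s['wrist_force'])
for p in([638,109],[644,180]):
  try: print(cap(c,p,115))
  except Exception as e: print(e)
c=grab('scene','s13'); im=cv2.imread('pics/s13.png'); cv2.imwrite('pics/s13z.png',cv2.resize(im[130:250,235:375],None,fx=5,fy=5,interpolation=cv2.INTER_CUBIC))
E
```

```text
[558.76103478 -37.67524833 161.27787954] [-3.14081473e+00  1.38440545e-03  1.49418375e+00] 79.6773713746464 [-1.46505052 -5.68005313  0.30919331]
(((440.828369140625, 4.479524612426758), (11.365470886230469, 52.8712272644043), 90.42408752441406), array([633.6,  89.2, 115. ]), np.float64(114.2))
max() iterable argument is empty
```

View pics/w11.png

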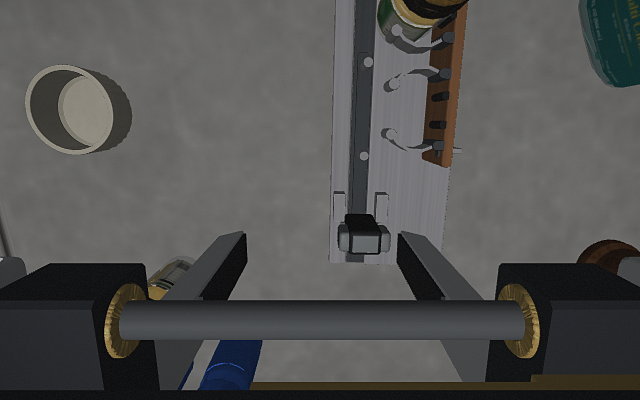

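View pics/s13z.png

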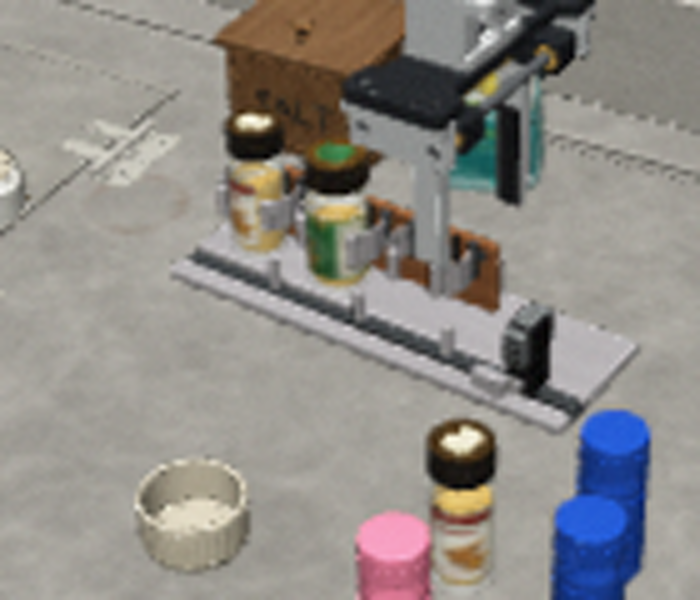

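Call:
drive_tool(
  steps=[
    {"delta_pos": [-35, -15, 0], "yaw": 0, "hand": 72},
    {"delta_pos": [-35, -15, 0], "yaw": 0, "hand": 72},
    {"delta_pos": [-35, -15, 0], "yaw": 0, "hand": 72},
    {"delta_pos": [-33, -14, 0], "yaw": 0, "hand": 72},
    {"delta_pos": [0, 0, 0], "yaw": 0, "hand": 72},
  ],
)

```text
clock: 17.4
eef_pos: [420.7, -91.3, 161.2]
eef_rot: [-3.14, 0.0, 1.495]
wrist_force: [0.1, 0.4, -0.7]
finger_gap: 72.1
```

```bash
python3 - <<'E'
from h import *
c=grab('wrist','w12');s=manip.read_state();print(s['eef_pos'],s['eef_rot'],s['finger_gap'])
print(cap(c,[419.5,-100],105))
c=grab('top','t12')
try:
  print(cap(c,[637,107],115),cap(c,[642,178],115))
except Exception as e: print(e)
im=cv2.imread('pics/t12.png');cv2.imwrite('pics/t12z.png',cv2.resize(im[120:200,190:340],None,fx=5,fy=5,interpolation=cv2.INTER_CUBIC))
E
```

```text
[423.13711049 -90.92606971 161.78592681] [3.14074968e+00 2.11115493e-04 1.49494331e+00] 71.73555088229945
(((324.0838317871094, 239.747314453125), (60.168087005615234, 60.452762603759766), 88.5452880859375), array([ 421., -100.,  105.]), np.float64(105.7))
(((244.97128295898438, 150.45657348632812), (15.552797317504883, 16.236286163330078), 84.5417251586914), array([635. , 108.2, 115. ]), np.float64(115.9)) (((218.05453491210938, 147.2659912109375), (14.441910743713379, 14.756720542907715), 70.0059585571289), array([643.5, 178.5, 115. ]), np.float64(116.1))
```

View pics/w12.png

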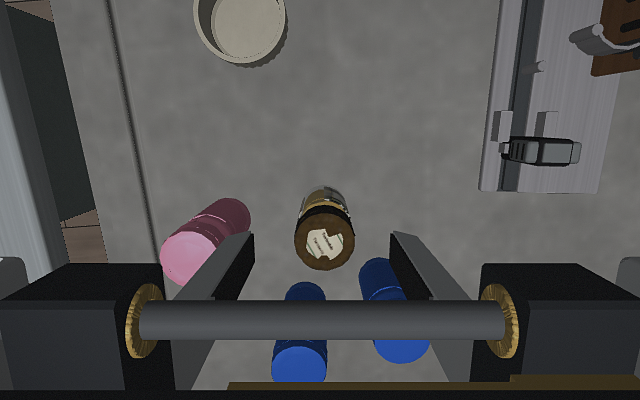

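View pics/t12z.png

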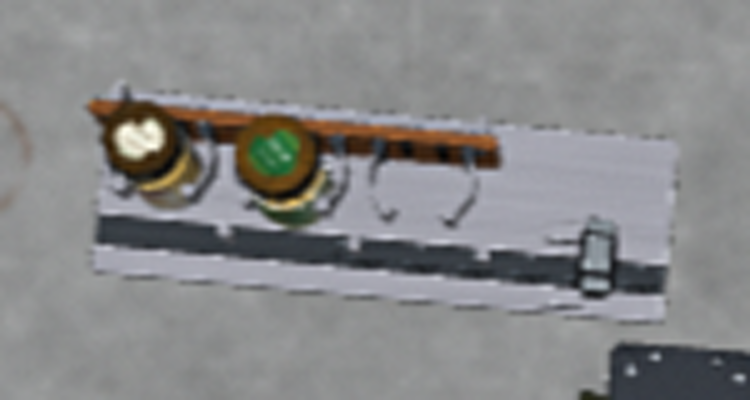

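Call:
drive_tool(
  steps=[
    {"delta_pos": [0, -5, 0], "yaw": 0, "hand": 72},
    {"delta_pos": [0, -4, -24], "yaw": 0, "hand": 72},
    {"delta_pos": [0, 0, -24], "yaw": 0, "hand": 72},
    {"delta_pos": [0, 0, -24], "yaw": 0, "hand": 72},
    {"delta_pos": [0, 0, 0], "yaw": 0, "hand": 60},
  ],
)

```text
clock: 17.92
eef_pos: [423.4, -98.7, 85.8]
eef_rot: [-3.136, -0.001, 1.498]
wrist_force: [-0.5, 0.2, -0.5]
finger_gap: 68.1
```

Call:
drive_tool(
  steps=[
    {"delta_pos": [0, 0, 0], "yaw": 0, "hand": 0},
    {"delta_pos": [0, 0, 0], "yaw": 0, "hand": 0},
    {"delta_pos": [0, 0, 0], "yaw": 0, "hand": 0},
    {"delta_pos": [0, 0, 0], "yaw": 0, "hand": 0},
    {"delta_pos": [0, 0, 0], "yaw": 0, "hand": 0},
  ],
)

```text
clock: 18.33
eef_pos: [424.9, -99.5, 90.4]
eef_rot: [3.14, 0.0, 1.497]
wrist_force: [-0.8, -0.1, 4.3]
finger_gap: 40.5
```

```bash
python3 - <<'E'
from h import *
c=grab('wrist','w13');s=manip.read_state();print(s['eef_pos'],s['eef_rot'],s['finger_gap'],s['wrist_force'])
E
```

```text
[424.9352289  -99.57386353  90.3725579 ] [3.13958455e+00 4.63574108e-04 1.49684693e+00] 40.03082866785455 [ 0.54514932 -0.03502703  5.54624702]
```

View pics/w13.png

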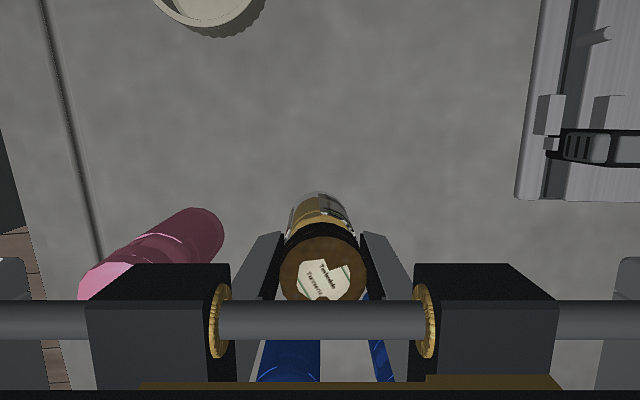

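Call:
drive_tool(
  steps=[
    {"delta_pos": [0, 0, 25], "yaw": 0, "hand": 0},
    {"delta_pos": [8, 8, 15], "yaw": 0, "hand": 0},
    {"delta_pos": [25, 27, 0], "yaw": 0, "hand": 0},
    {"delta_pos": [25, 27, 0], "yaw": 0, "hand": 0},
    {"delta_pos": [25, 27, 0], "yaw": 0, "hand": 0},
  ],
)

```text
clock: 18.8
eef_pos: [508.3, -9.3, 130.2]
eef_rot: [3.14, 0.0, 1.496]
wrist_force: [-0.2, -0.3, -1.1]
finger_gap: 40.3
```

Call:
drive_tool(
  steps=[
    {"delta_pos": [25, 27, 0], "yaw": 0, "hand": 0},
    {"delta_pos": [24, 27, 0], "yaw": -0.012, "hand": 0},
    {"delta_pos": [0, 0, -10], "yaw": 0, "hand": 0},
    {"delta_pos": [0, 0, -18], "yaw": 0, "hand": 0},
    {"delta_pos": [0, 0, 0], "yaw": 0, "hand": 0},
  ],
)

```text
clock: 19.22
eef_pos: [554.8, 43.9, 98.5]
eef_rot: [-3.137, 0.001, 1.486]
wrist_force: [-1.2, -0.2, -1.6]
finger_gap: 40.0
```

```bash
python3 - <<'E'
from h import *
c=grab('wrist','w14');s=manip.read_state();print(s['eef_pos'],s['eef_rot'],s['finger_gap'],s['wrist_force'])
E
```

```text
[555.286935    43.55308164 100.14509963] [-3.13827681e+00  3.57490501e-04  1.48500743e+00] 40.20816063474173 [ 0.05358512 -0.16992292 -1.12188866]
```

View pics/w14.png

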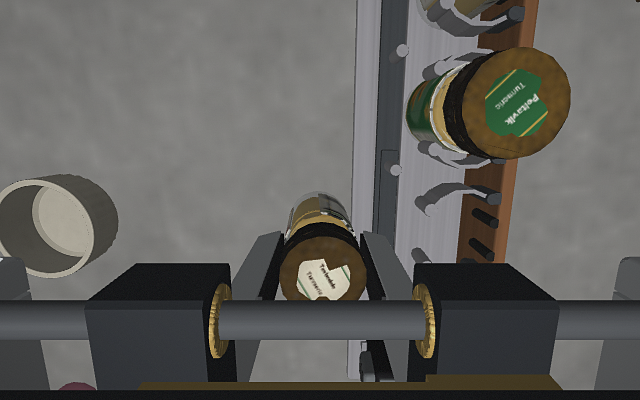

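Call:
drive_tool(
  steps=[
    {"delta_pos": [0, 0, 0], "yaw": 0, "hand": 0},
    {"delta_pos": [12, -1, 0], "yaw": 0, "hand": 0},
    {"delta_pos": [12, -1, 0], "yaw": 0, "hand": 0},
    {"delta_pos": [8, -0.7, 0], "yaw": 0, "hand": 0},
    {"delta_pos": [0, 0, 0], "yaw": 0, "hand": 0},
  ],
)

```text
clock: 19.68
eef_pos: [589.5, 40.4, 102.4]
eef_rot: [3.14, -0.0, 1.484]
wrist_force: [0.2, -0.0, -1.1]
finger_gap: 40.3
```

Call:
drive_tool(
  steps=[
    {"delta_pos": [5, -0.5, 0], "yaw": 0, "hand": 0},
    {"delta_pos": [5, -0.5, 0], "yaw": 0, "hand": 0},
    {"delta_pos": [5, -0.4, 0], "yaw": 0, "hand": 0},
    {"delta_pos": [0, 0, 0], "yaw": 0, "hand": 0},
  ],
)

```text
clock: 20.02
eef_pos: [603.5, 39.8, 101.3]
eef_rot: [-3.141, -0.001, 1.485]
wrist_force: [-1.7, 3.4, -0.6]
finger_gap: 40.3
```

Call:
drive_tool(
  steps=[
    {"delta_pos": [4, -0.4, 0], "yaw": 0, "hand": 0},
    {"delta_pos": [4, -0.3, 0], "yaw": 0, "hand": 0},
    {"delta_pos": [0, 0, 0], "yaw": 0, "hand": 0},
  ],
)

```text
clock: 20.27
eef_pos: [610.9, 39.1, 100.9]
eef_rot: [-3.14, -0.0, 1.485]
wrist_force: [-2.0, 2.3, -3.5]
finger_gap: 40.0
```

Call:
drive_tool(
  steps=[
    {"delta_pos": [4, 0, 0.5], "yaw": 0, "hand": 0},
    {"delta_pos": [4, 0, 0], "yaw": 0, "hand": 0},
    {"delta_pos": [0, 0, 0], "yaw": 0, "hand": 0},
  ],
)

```text
clock: 20.52
eef_pos: [619.4, 39.0, 101.7]
eef_rot: [-3.141, -0.0, 1.485]
wrist_force: [-1.1, 2.7, -2.7]
finger_gap: 40.7
```

Call:
drive_tool(
  steps=[
    {"delta_pos": [4, -0.3, 0], "yaw": 0, "hand": 0},
    {"delta_pos": [4, -0.3, 0], "yaw": 0, "hand": 0},
    {"delta_pos": [0, 0, 0], "yaw": 0, "hand": 0},
  ],
)

```text
clock: 20.77
eef_pos: [628.6, 38.1, 102.4]
eef_rot: [3.139, -0.0, 1.485]
wrist_force: [5.3, 1.9, -1.7]
finger_gap: 40.2
```

Call:
drive_tool(
  steps=[
    {"delta_pos": [3, -0.3, 0], "yaw": 0, "hand": 0},
    {"delta_pos": [2, -0.3, 0], "yaw": 0, "hand": 0},
    {"delta_pos": [0, 0, 0], "yaw": 0, "hand": 0},
  ],
)

```text
clock: 21.02
eef_pos: [632.9, 37.5, 102.2]
eef_rot: [3.141, -0.0, 1.485]
wrist_force: [2.7, 0.7, -0.0]
finger_gap: 40.3
```

```bash
python3 - <<'E'
from h import *
c=grab('wrist','w15');s=manip.read_state();print(s['eef_pos'],s['finger_gap'],s['wrist_force'])
c=grab('scene','s15'); im=cv2.imread('pics/s15.png'); cv2.imwrite('pics/s15z.png',cv2.resize(im[130:250,235:375],None,fx=5,fy=5,interpolation=cv2.INTER_CUBIC))
E
```

```text
[632.80218585  37.49913062 102.17288662] 40.175423912622506 [ 4.42488216  1.25055306 -1.37975315]
```

View pics/w15.png

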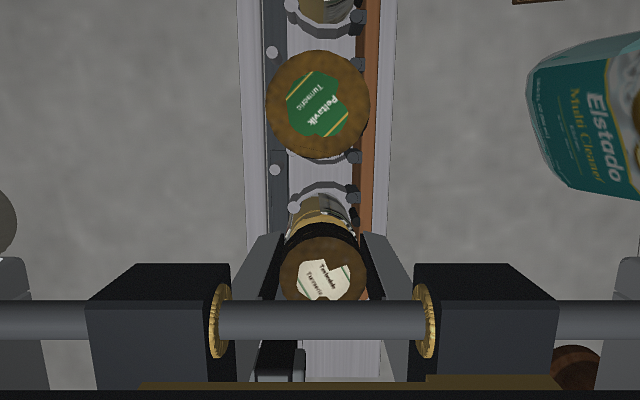

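View pics/s15z.png

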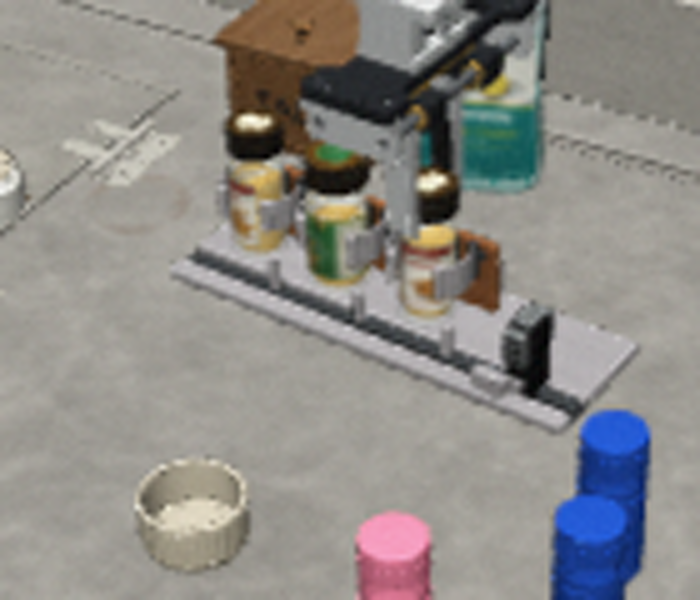

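Call:
drive_tool(
  steps=[
    {"delta_pos": [2, -0.2, 0], "yaw": 0, "hand": 0},
    {"delta_pos": [2, -0.2, 0], "yaw": 0, "hand": 0},
    {"delta_pos": [0, 0, 0], "yaw": 0, "hand": 0},
  ],
)

```text
clock: 21.37
eef_pos: [634.1, 37.7, 101.9]
eef_rot: [-3.134, -0.0, 1.485]
wrist_force: [-16.1, 4.6, 10.9]
finger_gap: 40.6
```

Call:
drive_tool(
  steps=[
    {"delta_pos": [1.5, -0.2, 0], "yaw": 0, "hand": 0},
    {"delta_pos": [1.5, 0, 0], "yaw": 0, "hand": 0},
    {"delta_pos": [0, 0, 0], "yaw": 0, "hand": 0},
  ],
)

```text
clock: 21.62
eef_pos: [634.9, 38.1, 101.8]
eef_rot: [-3.128, -0.0, 1.485]
wrist_force: [-35.1, 6.6, 22.1]
finger_gap: 40.2
```

Call:
drive_tool(
  steps=[
    {"delta_pos": [-2.5, 0, -1], "yaw": 0, "hand": 0},
    {"delta_pos": [0, 0, 0], "yaw": 0, "hand": 0},
    {"delta_pos": [0, 0, 0], "yaw": 0, "hand": 60},
    {"delta_pos": [0, 0, 0], "yaw": 0, "hand": 70},
    {"delta_pos": [0, 0, 0], "yaw": 0, "hand": 76},
  ],
)

```text
clock: 22.03
eef_pos: [636.6, 36.8, 100.9]
eef_rot: [-3.141, 0.0, 1.485]
wrist_force: [-0.8, 0.2, 0.4]
finger_gap: 56.7
```

Call:
drive_tool(
  steps=[
    {"delta_pos": [0, 0, 35], "yaw": 0, "hand": 76},
    {"delta_pos": [-10, -20, 35], "yaw": 0, "hand": 76},
    {"delta_pos": [-15, -35, 0], "yaw": 0, "hand": 76},
    {"delta_pos": [-10, -35, 0], "yaw": 0, "hand": 76},
    {"delta_pos": [0, 0, 0], "yaw": 0, "hand": 76},
  ],
)

```text
clock: 22.45
eef_pos: [600.5, -58.0, 171.6]
eef_rot: [3.141, 0.001, 1.481]
wrist_force: [0.0, -0.7, 0.1]
finger_gap: 76.1
```

```bash
python3 - <<'E'
from h import *
c=grab('wrist','w16');s=manip.read_state();print(s['eef_pos'],s['eef_rot'],s['finger_gap'],s['wrist_force'])
for p in([635,37],[638,108]):
  try: print(cap(c,p,115))
  except Exception as e: print(e)
c=grab('scene','s16'); im=cv2.imread('pics/s16.png'); cv2.imwrite('pics/s16z.png',cv2.resize(im[130:250,235:375],None,fx=5,fy=5,interpolation=cv2.INTER_CUBIC))
print([ (p,cap(c,p,115)[1:]) for p in([635,37],[638,108],[643,179])])
E
```

```text
[601.17045378 -55.80093136 171.36326926] [3.14132354e+00 5.25122080e-04 1.48119281e+00] 75.97732642781662 [-0.79281676  1.04623114 -0.14019752]
(((360.431884765625, 66.14429473876953), (67.18164825439453, 72.82705688476562), 17.560436248779297), array([631.3,  36.8, 115. ]), np.float64(116.0))
max() iterable argument is empty
[([635, 37], (array([629. ,  35.3, 115. ]), np.float64(117.3))), ([638, 108], (array([633.4, 107.8, 115. ]), np.float64(117.3))), ([643, 179], (array([643.9, 179. , 115. ]), np.float64(117.0)))]
```

View pics/w16.png

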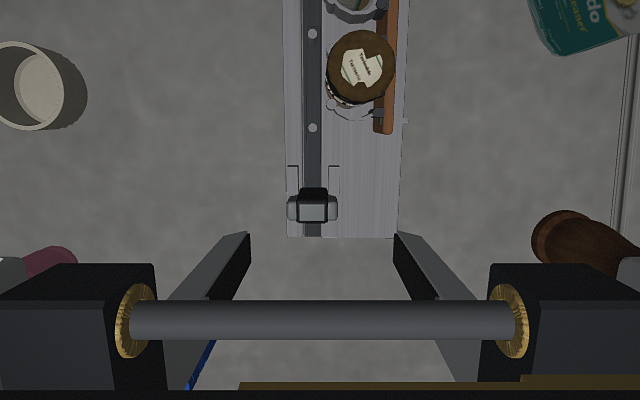

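View pics/s16z.png

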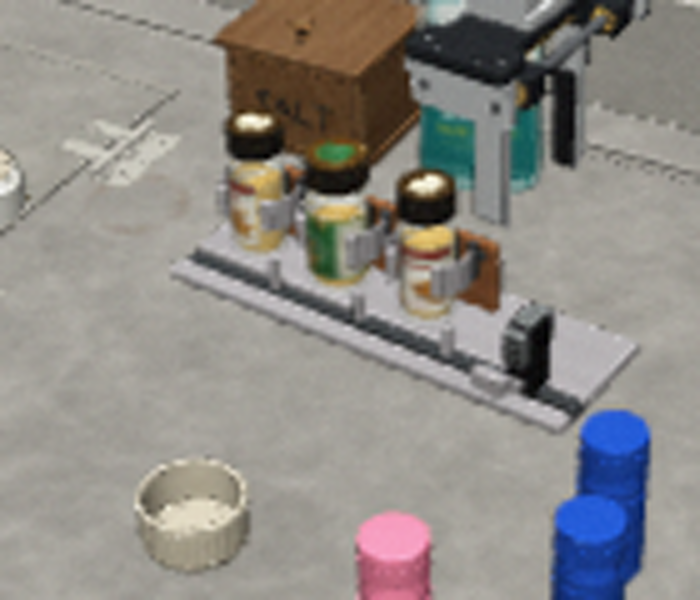

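```bash
python3 - <<'E'
from h import *
c=grab('top','t16')
print([ (p,cap(c,p,115)) for p in([635,37],[638,108],[643,179])])
im=cv2.imread('pics/t16.png');cv2.imwrite('pics/t16z.png',cv2.resize(im[120:200,190:340],None,fx=5,fy=5,interpolation=cv2.INTER_CUBIC))
im=cv2.imread('pics/s16.png');cv2.imwrite('pics/s16y.png',cv2.resize(im[148:205,270:345],None,fx=10,fy=10,interpolation=cv2.INTER_CUBIC))
E
```

```text
[([635, 37], (((270.2817077636719, 151.8106231689453), (8.580299377441406, 15.333589553833008), 12.061667442321777), array([631.5,  42.1, 115. ]), np.float64(116.1))), ([638, 108], (((245.0583953857422, 150.5520477294922), (15.584836959838867, 16.443265914916992), 105.87034606933594), array([634.8, 108. , 115. ]), np.float64(116.5))), ([643, 179], (((218.03646850585938, 147.26475524902344), (14.58533763885498, 14.794792175292969), 112.51838684082031), array([643.5, 178.5, 115. ]), np.float64(116.1)))]
```

View pics/t16z.png

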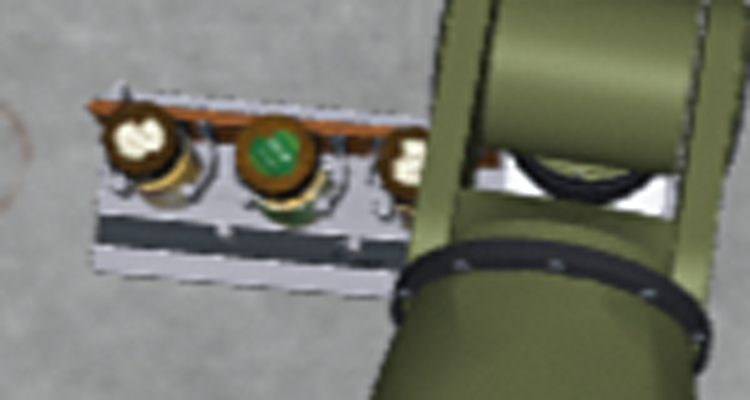

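View pics/s16y.png

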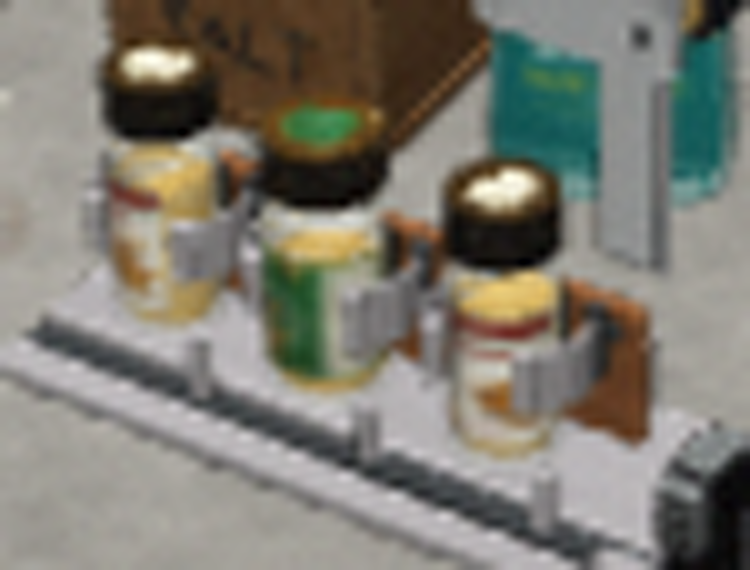

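Call:
drive_tool(
  steps=[
    {"delta_pos": [5, 35, 15], "yaw": 0, "hand": 76},
    {"delta_pos": [5, 35, 15], "yaw": 0, "hand": 76},
    {"delta_pos": [0, 29, 0], "yaw": 0, "hand": 76},
    {"delta_pos": [0, 0, 0], "yaw": 0, "hand": 76},
    {"delta_pos": [0, 0, 0], "yaw": 0, "hand": 76},
  ],
)

```text
clock: 23.02
eef_pos: [611.8, 48.2, 200.6]
eef_rot: [-3.141, 0.0, 1.488]
wrist_force: [0.4, -0.8, 0.2]
finger_gap: 75.7
```

```bash
python3 - <<'E'
from h import *
c=grab('wrist','w17');s=manip.read_state();print(s['eef_pos'])
print([ (p,cap(c,p,115)) for p in([633,37],[638,108],[643,179])])
E
```

```text
[611.71232423  46.90045792 200.38421366]
[([633, 37], (((350.4053039550781, 226.37144470214844), (53.619415283203125, 53.92898941040039), 120.45904541015625), array([631.4,  38.2, 115. ]), np.float64(116.0))), ([638, 108], (((351.36627197265625, 125.32463073730469), (61.90583038330078, 63.394126892089844), 24.576631546020508), array([636.7, 109.8, 115. ]), np.float64(116.1))), ([643, 179], (((356.851318359375, 20.63614845275879), (50.9052734375, 65.06340789794922), 84.67049407958984), array([644.4, 174.9, 115. ]), np.float64(115.8)))]
```

View pics/w17.png

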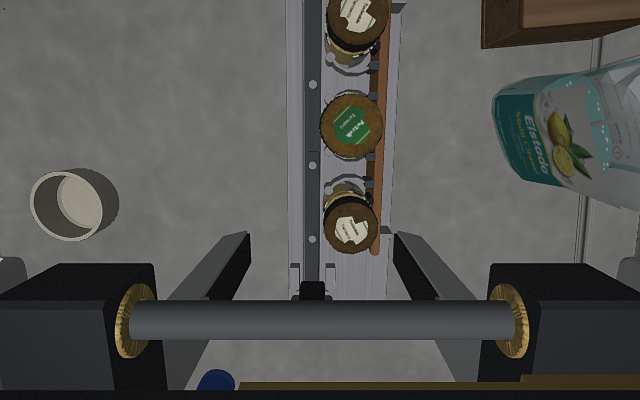

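Call:
drive_tool(
  steps=[
    {"delta_pos": [13, 31, 0], "yaw": 0, "hand": 76},
    {"delta_pos": [13, 31, 0], "yaw": 0, "hand": 76},
    {"delta_pos": [0, 0, -35], "yaw": 0, "hand": 76},
    {"delta_pos": [0, 0, -35], "yaw": 0, "hand": 76},
    {"delta_pos": [0, 0, -28], "yaw": 0, "hand": 70},
  ],
)

```text
clock: 23.48
eef_pos: [637.2, 107.5, 100.0]
eef_rot: [-3.14, 0.001, 1.485]
wrist_force: [0.5, 0.2, -0.1]
finger_gap: 72.3
```

Call:
drive_tool(
  steps=[
    {"delta_pos": [0, 0, 0], "yaw": 0, "hand": 0},
    {"delta_pos": [0, 0, 0], "yaw": 0, "hand": 0},
    {"delta_pos": [0, 0, 0], "yaw": 0, "hand": 0},
    {"delta_pos": [0, 0, 0], "yaw": 0, "hand": 0},
    {"delta_pos": [0, 0, 0], "yaw": 0, "hand": 0},
  ],
)

```text
clock: 23.9
eef_pos: [637.7, 107.8, 105.5]
eef_rot: [3.141, 0.0, 1.485]
wrist_force: [-10.6, -2.2, 9.7]
finger_gap: 43.1
```

Call:
drive_tool(
  steps=[
    {"delta_pos": [2, -0.2, 0], "yaw": 0, "hand": 0},
    {"delta_pos": [1, 0, 0], "yaw": 0, "hand": 0},
    {"delta_pos": [0, 0, 0], "yaw": 0, "hand": 0},
  ],
)

```text
clock: 24.15
eef_pos: [638.4, 107.8, 105.6]
eef_rot: [-3.135, 0.001, 1.485]
wrist_force: [-30.0, -2.0, 22.4]
finger_gap: 42.9
```

Call:
drive_tool(
  steps=[
    {"delta_pos": [-2.5, 0, -1], "yaw": 0, "hand": 0},
    {"delta_pos": [0, 0, 0], "yaw": 0, "hand": 60},
    {"delta_pos": [0, 0, 0], "yaw": 0, "hand": 76},
    {"delta_pos": [0, 0, 0], "yaw": 0, "hand": 76},
    {"delta_pos": [0, 0, 35], "yaw": 0, "hand": 76},
  ],
)

```text
clock: 24.57
eef_pos: [636.0, 107.4, 131.7]
eef_rot: [-3.133, 0.002, 1.485]
wrist_force: [-1.0, 0.1, -1.0]
finger_gap: 66.3
```

Call:
drive_tool(
  steps=[
    {"delta_pos": [-5, -20, 35], "yaw": 0, "hand": 76},
    {"delta_pos": [-10, -38, 0], "yaw": 0, "hand": 76},
    {"delta_pos": [-10, -38, 0], "yaw": 0, "hand": 76},
    {"delta_pos": [-10, -38, 0], "yaw": 0, "hand": 70},
    {"delta_pos": [-8, -30, 0], "yaw": 0, "hand": 64},
  ],
)

```text
clock: 24.98
eef_pos: [594.7, -58.7, 172.7]
eef_rot: [3.14, 0.0, 1.484]
wrist_force: [1.5, -0.3, 0.1]
finger_gap: 66.6
```

```bash
python3 - <<'E'
from h import *
for t in('w16','w18'):
    c=load(t) if t=='w16' else grab('wrist',t)
    if t=='w18': s=manip.read_state();print(s['eef_pos'],s['eef_rot'],s['finger_gap'])
    P=cloud(c);m=(abs(P[...,2]-65)<5)&(np.hypot(P[...,0]-592,P[...,1]+58)<40)
    m=cv2.morphologyEx(m.astype(np.uint8),cv2.MORPH_OPEN,np.ones((3,3)))
    cn=max(cv2.findContours(m,0,1)[0],key=cv2.contourArea)
    r=cv2.minAreaRect(cn);print(t,r,onplane(c,r[0][0],r[0][1],65).round(1))
    b=[onplane(c,u,v,65)[:2] for u,v in cv2.boxPoints(r)];print(np.round(b,1))
E
```

```text
w16 ((311.5, 210.0), (24.0, 49.0), 90.0) [592.1 -58.7  65. ]
[[574.1 -47.5]
 [611.9 -50.9]
 [610.4 -70.2]
 [571.9 -66.7]]
[593.83713216 -62.80006124 172.63315352] [3.14075129e+00 1.32310340e-03 1.48119864e+00] 65.0991254934705
w18 ((319.0, 209.0), (24.0, 50.0), 90.0) [592.2 -59.2  65. ]
[[573.7 -48. ]
 [612.4 -51.4]
 [611.  -70.7]
 [571.6 -67.2]]
```

View pics/w18.png

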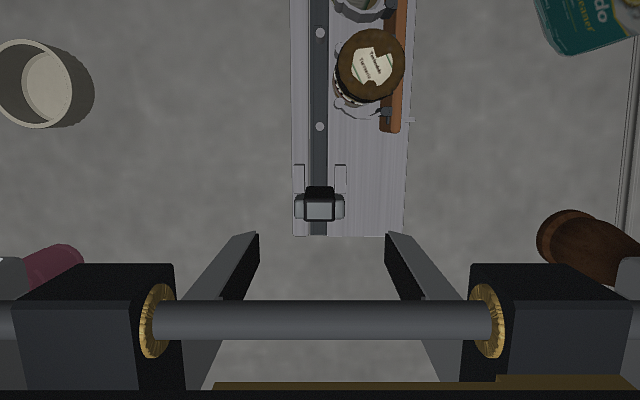

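Call:
drive_tool(
  steps=[
    {"delta_pos": [-2, 3, -35], "yaw": 0, "hand": 64},
    {"delta_pos": [0, 0, -35], "yaw": 0, "hand": 64},
    {"delta_pos": [0, 0, -30], "yaw": 0, "hand": 64},
    {"delta_pos": [0, 0, -17], "yaw": 0, "hand": 64},
    {"delta_pos": [0, 0, 0], "yaw": 0, "hand": 64},
  ],
  squeeze=25,
)

```text
clock: 25.45
eef_pos: [591.7, -53.0, 51.5]
eef_rot: [-3.136, -0.0, 1.485]
wrist_force: [-1.6, 0.6, -0.4]
finger_gap: 64.0
```

Call:
drive_tool(
  steps=[
    {"delta_pos": [0, 0, 0], "yaw": 0, "hand": 0},
    {"delta_pos": [0, 0, 0], "yaw": 0, "hand": 0},
    {"delta_pos": [0, 0, 0], "yaw": 0, "hand": 0},
    {"delta_pos": [0, 0, 0], "yaw": 0, "hand": 0},
    {"delta_pos": [0, 0, 0], "yaw": 0, "hand": 0},
  ],
)

```text
clock: 25.87
eef_pos: [593.8, -53.3, 56.2]
eef_rot: [3.14, 0.0, 1.485]
wrist_force: [-1.0, 0.2, 7.0]
finger_gap: 34.2
```

Call:
drive_tool(
  steps=[
    {"delta_pos": [0, 0, 0], "yaw": 0, "hand": 0},
    {"delta_pos": [0, 0, 0], "yaw": 0, "hand": 0},
    {"delta_pos": [0, 0, 0], "yaw": 0, "hand": 0},
  ],
)

```text
clock: 26.12
eef_pos: [593.4, -53.2, 56.4]
eef_rot: [3.141, 0.0, 1.485]
wrist_force: [-7.4, 0.1, 12.7]
finger_gap: 28.0
```

Call:
drive_tool(
  steps=[
    {"delta_pos": [-1, 0, 0], "yaw": 0, "hand": 0},
    {"delta_pos": [0.4, 5, 0], "yaw": 0, "hand": 0},
    {"delta_pos": [0.4, 5, 0], "yaw": 0, "hand": 0},
    {"delta_pos": [0, 0, 0], "yaw": 0, "hand": 0},
  ],
)

```text
clock: 26.45
eef_pos: [594.1, -42.8, 56.5]
eef_rot: [3.138, 0.0, 1.485]
wrist_force: [1.1, 0.9, 7.7]
finger_gap: 27.4
```

```bash
python3 - <<'E'
from h import *
c=grab('wrist','w19')
c=grab('scene','s19'); im=cv2.imread('pics/s19.png'); cv2.imwrite('pics/s19z.png',cv2.resize(im[145:225,270:370],None,fx=7,fy=7,interpolation=cv2.INTER_CUBIC))
E
```

```text
(no output)
```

View pics/w19.png

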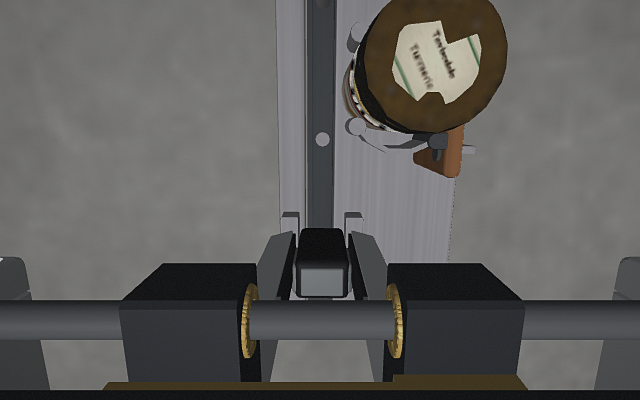

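View pics/s19z.png

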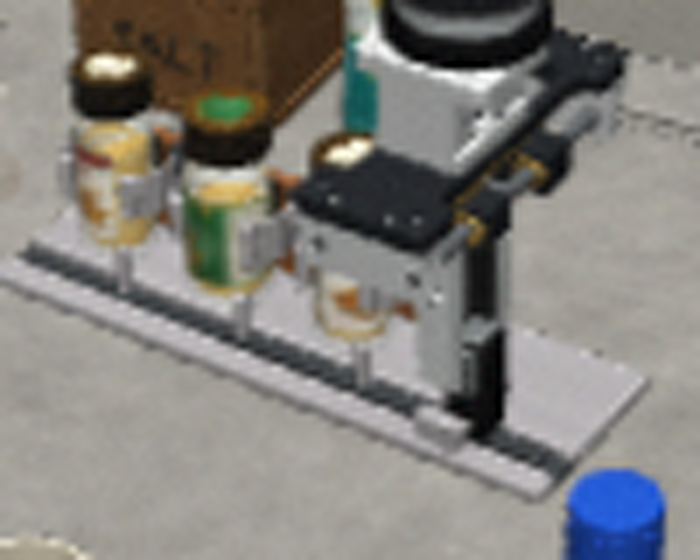

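Call:
drive_tool(
  steps=[
    {"delta_pos": [0.4, 5, 0], "yaw": 0, "hand": 0},
    {"delta_pos": [0.4, 5, 0], "yaw": 0, "hand": 0},
    {"delta_pos": [0.4, 5, 0], "yaw": 0, "hand": 0},
    {"delta_pos": [0, 0, 0], "yaw": 0, "hand": 0},
  ],
)

```text
clock: 26.88
eef_pos: [595.5, -27.7, 56.5]
eef_rot: [3.138, 0.0, 1.485]
wrist_force: [0.8, 1.3, 6.6]
finger_gap: 27.5
```

Call:
drive_tool(
  steps=[
    {"delta_pos": [0.4, 5, 0], "yaw": 0, "hand": 0},
    {"delta_pos": [0.4, 4, 0], "yaw": 0, "hand": 0},
    {"delta_pos": [0.2, 3, 0], "yaw": 0, "hand": 0},
    {"delta_pos": [0, 0, 0], "yaw": 0, "hand": 0},
  ],
)

```text
clock: 27.22
eef_pos: [596.5, -17.1, 56.5]
eef_rot: [3.138, 0.002, 1.485]
wrist_force: [1.4, -5.3, 7.1]
finger_gap: 27.6
```

Call:
drive_tool(
  steps=[
    {"delta_pos": [0, 2, 0], "yaw": 0, "hand": 0},
    {"delta_pos": [0, 0, 0], "yaw": 0, "hand": 0},
    {"delta_pos": [0, -1, 0], "yaw": 0, "hand": 0},
    {"delta_pos": [0, 0, 0], "yaw": 0, "hand": 34},
    {"delta_pos": [0, 0, 0], "yaw": 0, "hand": 64},
  ],
)

```text
clock: 27.63
eef_pos: [595.9, -16.1, 56.0]
eef_rot: [3.14, 0.001, 1.484]
wrist_force: [0.8, -2.9, 2.5]
finger_gap: 37.7
```

Call:
drive_tool(
  steps=[
    {"delta_pos": [0, 0, 0], "yaw": 0, "hand": 64},
    {"delta_pos": [0, 0, 0], "yaw": 0, "hand": 64},
    {"delta_pos": [0, 0, 30], "yaw": 0, "hand": 64},
    {"delta_pos": [0, 0, 35], "yaw": 0, "hand": 64},
    {"delta_pos": [0, 0, 35], "yaw": 0, "hand": 64},
  ],
)

```text
clock: 28.05
eef_pos: [594.7, -14.8, 155.7]
eef_rot: [-3.14, -0.0, 1.485]
wrist_force: [-0.1, -0.4, 0.3]
finger_gap: 63.7
```

Call:
drive_tool(
  steps=[
    {"delta_pos": [0, 0, 20], "yaw": 0, "hand": 64},
    {"delta_pos": [-10, -35, 10], "yaw": 0, "hand": 64},
    {"delta_pos": [-10, -35, 0], "yaw": 0, "hand": 64},
    {"delta_pos": [0, 0, 0], "yaw": 0, "hand": 64},
  ],
)

```text
clock: 28.38
eef_pos: [574.2, -89.2, 185.7]
eef_rot: [3.141, 0.001, 1.482]
wrist_force: [0.4, -0.3, -0.1]
finger_gap: 63.6
```

```bash
python3 - <<'E'
from h import *
c=grab('wrist','w20');print(manip.read_state()['eef_pos'])
im=cv2.imread('pics/w20.png');cv2.imwrite('pics/w20z.png',cv2.resize(im[:250,230:450],None,fx=2.4,fy=2.4,interpolation=cv2.INTER_CUBIC))
c=grab('scene','s20'); im=cv2.imread('pics/s20.png'); cv2.imwrite('pics/s20z.png',cv2.resize(im[130:250,235:375],None,fx=5,fy=5,interpolation=cv2.INTER_CUBIC))
E
```

```text
[574.67245571 -87.21054196 185.26359835]
```

View pics/w20z.png

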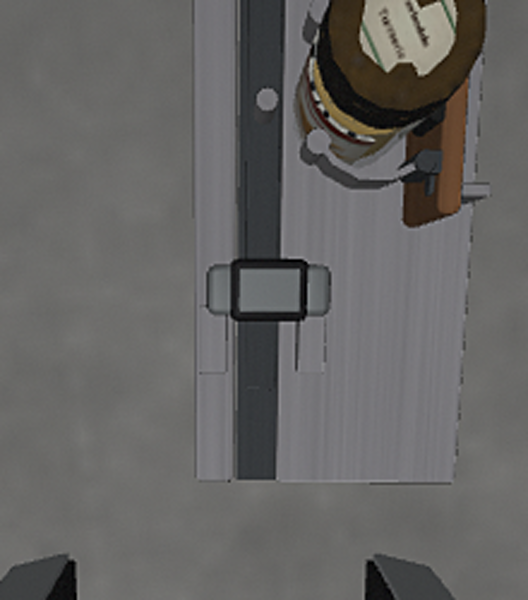

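View pics/s20z.png

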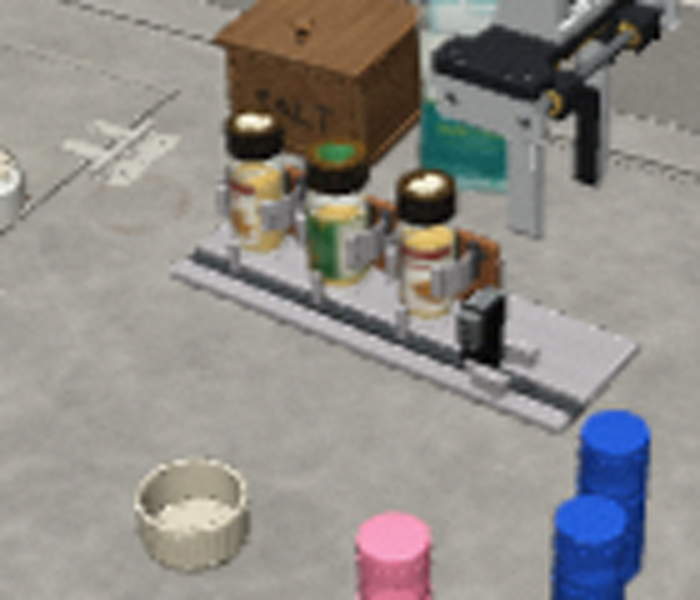

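```bash
python3 - <<'E'
from h import *
c=load('w20');P=cloud(c);m=(abs(P[...,2]-65)<5)&(np.hypot(P[...,0]-595,P[...,1]+23)<40)
m=cv2.morphologyEx(m.astype(np.uint8),cv2.MORPH_OPEN,np.ones((3,3)))
cn=max(cv2.findContours(m,0,1)[0],key=cv2.contourArea);r=cv2.minAreaRect(cn);print(r,onplane(c,*r[0],65).round(1))
b=[onplane(c,u,v,65)[:2] for u,v in cv2.boxPoints(r)];print(np.round(b,1))
c=grab('top','t20');print(cap(c,[635,107],115)[1:],cap(c,[643,178],115)[1:])
P=cloud(c)
print(manip.read_state()['wrist_force'],manip.read_state()['clock'])
E
```

```text
((342.0, 120.5), (25.0, 50.0), 90.0) [595.5 -24.2  65. ]
[[577.1 -13.1]
 [615.4 -16.5]
 [614.3 -35.4]
 [575.3 -31.9]]
(array([634.6, 107.9, 115. ]), np.float64(116.0)) (array([643.2, 178.6, 115. ]), np.float64(116.2))
[-0.16159791  0.42356552  0.45252379] 28.5333
```

View pics/t20.png

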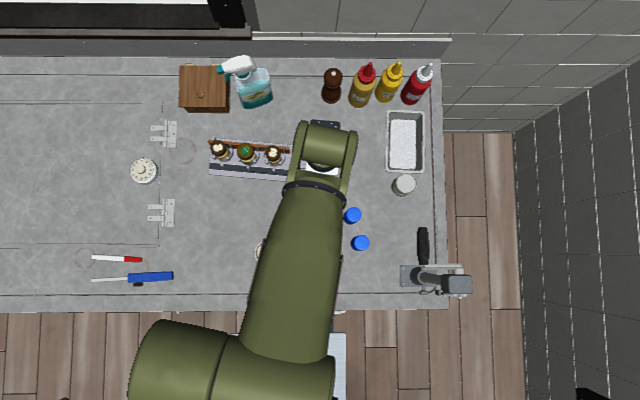

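```bash
python3 - <<'E'
from cell import manip
print(manip.sign_off())
E
```

```text
the job is handed in; nothing more can be done
None
```

Both loose jars are snapped into the rack: jar_b in the middle clip and jar_a in the right clip. The lock bar is slid across, and I handed the job in at about 28.5 s with the gripper clear of everything.

**Jars**
- **First try at jar_b:** it tilted in the grip and had to be brought back out and stood upright on the worktop.
- **Push with the closed fingers:** I stopped this when the wrist force reached about 65 N overall (52 N forward, 38 N up). I never identified what it was pressing on. If it was the gripper's body, it may have come close to or passed the 40 N limit.
- **Final insertion:** gripping front to back worked for both jars. Each ended against a stiff stop at 30–35 N.

**Lock bar:** it met its end stop. The camera measured about 35 mm of handle travel against 36 mm nominal. The buttons measured about 39 mm across against 40 mm when out, so the catch has sprung out. The pegs stand in front of all three jars.

**Checks that disagreed:** the overhead camera puts jar_b's cap about 2–3 mm further forward than the line of the other two. The wrist camera puts it about 1 mm forward, and the side view shows the jars in line. I pressed jar_b again with about 30 N and it did not move further.

**Other things:** jar_c stayed in its clip. I did not touch the tin, and it looks to be in its starting place. The ramekin looked unmoved in the side view, but the arm partly hid it in the last overhead picture.

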